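Hold a test probe square on the red contact

ROBOT

A 7-joint arm with a two-finger parallel gripper is mounted at the origin on the work surface. World frame = base frame: x ahead of the robot, y to its left, z up, the work surface at z = 0. Lengths are in m, angles in rad, forces in N, time in s.
With the tool pointing down it reaches from about 0.35 to 0.9 m from the base axis. Payload 7.2 kg.
Tool frame: the origin (TCP) lies at the centre of the arm's flange, where the gripper is bolted on; the fingertips stand 182 mm ahead of it and the grasp point (between the pads) lies 163 mm ahead of it (bot.tip_reach is the distance from the TCP to the fingertips, in m); z points along the fingers, x is the direction in which the jaws open and shut, and the axes are right-handed (so a half turn about z gives the same grasp; the last joint's range is limited). The gripper opens to 88 mm and grips with 3 to 60 N. Pads are 20 mm wide; open, the fingers measure 115 mm over their backs; the gripper's body (75 mm by 178 mm) begins 61 mm behind the grasp point.
Start: joints at [-1.2, 0.411, -0.013, 1.596, 0.006, 1.134, -0.082], TCP at [0.266, 0.566, 0.405] pointing down, gripper open.
Joint ranges: [-2.95, 2.95], [-0.29, 1.99], [-1.47, 1.44], [0.14, 2.54], [-1.03, 4.17], [0.13, 1.85], [-2.86, 2.86]. Speed limits (rad/s): [2.39, 2.39, 3.01, 3.01, 3.14, 3.14, 3.14].

INTERFACE

Orientations are given as a unit quaternion [x, y, z, w].
In Python, from bench import bot, capture, outline_of, mark_of gives the robot as it stands. The module is installed in compiled form; this text tells all that it offers.
- The arm moves only by the tool apply_moves, never from a script. Its argument "motion" is a list that holds one entry, the list of rows, each a list of 6 numbers: the shift along the tool's x, y, z as a fraction of full scale, then the turn, a rotation vector about the tool's x, y, z as a fraction of full scale. In form: [[[dx, dy, dz, rx, ry, rz], ...]]. A call has 1 to 10 rows; each row shifts and turns the commanded pose from where the row before left it, along the tool's axes as they then stand; what a row does not reach is not made up. Full scale, the value 1, is 0.2 m for a shift and 120 degrees for a turn. A row lasts 1/12 s, in which the tool goes at most 41.7 mm and 7.16 degrees, less where a joint would pass 70% of its speed; a pose out of reach is approached as far as the arm can. A call with a number of a shift or a turn outside -1 to 1 is refused whole. A call with a gripper value outside its range is refused whole. "jaw" is the opening, from 0 (shut) to 1 (fully open), set as the call begins (left out, the last holds). The fingers move at their own pace and stop on an object; "grip_force" is the grip in N (left out, the last holds). Time passes only in rows, so rows that do not move let the fingers close. It gives the time, the measured TCP pose, the force and the opening at its end, in the units of the state.
- bot.get_obs(): the state, without advancing time (a new reading comes with each control period).
- capture(name): name is "side" or "top" or "wrist"; returns a dict with "pixels" (400x640x3 uint8, red, green, blue), "mtx" (3x3 intrinsics, pixels), "k1" (the pictures are not rectified: a ray, as slopes to the right and down, at radius r is drawn at 1 + k1 r^2 times it, then the intrinsics apply), "xyz" and "rotation" of the camera in the world. Camera axes: x right, y up, looking along -z (the intrinsics and any distortion apply to the point x, -y, -z); pixel columns grow to the right and rows downward; lengths in m; the calibration is good to about 2 mm. A picture is of the moment at which its call begins. There is no depth.
- bot.finish_job(): hands the job in, once; it reports no verdict.
Trained networks look in the newest picture that a camera, given by its name, has taken for a name from the list of things; names that differ only in an ending like _2 or _b are one class to them, and where a whole thing is asked for, a point or a joint stands for the part that bears it (a point fixed in the world has none). Each returns a list of dicts, best first, with "score" (0 to 1); they miss things now and then, are a little off and sometimes report something else, mostly with a low value. They report only what shows in the picture. A call takes as long as a camera call. They do not tell look-alikes from the thing itself.
- outline_of(name, camera): "pixels" (400x640 bool, what is visible of it) and "box" ([centre column, centre row, width, height] in pixels, round what is visible of it).
- mark_of(name, camera): "point" ([column, row] in pixels: a listed point, or the origin of a listed thing).
The state is a dict: "t": time; "joints": joint angles; "dq": joint speeds; "joint_torque": joint torques, N m; "tcp_pos": TCP position; "eef_rot": TCP orientation; "ft_force": force on the tool from outside, world axes, zero at the start; "torque": the same for the moment, N m; "opening": finger opening in m.
Only numpy, scipy, OpenCV 4.12 (cv2) and the standard library are available. Lean on these libraries where they do the work, as an engineer would, in place of code of your own. Each camera call takes 0.05 s, during which the arm holds its last target.

TASK

On the sloping test unit, lift the loose grey cap off the red-ringed port and leave it in the white tray. Then take the orange probe out of its stand and press its tip gently on the middle of the sprung brass contact in the red-ringed port, holding the probe square to the sloping face, until the contact is about halfway down its travel. Finish while still holding the probe there, without ever pushing hard, and leave the blue-ringed port's cap, the bottle, the jar and the screwdriver where they are.

Things in the scene. Friction and masses are not known exactly. Their poses are not given: they have to be found in the camera images.
- unit: blue-and-white test unit fixed on the bench, propped up so that its flat face (190 mm up the slope by 260 mm wide) slopes 0.35 rad (20 degrees), low edge towards the robot. Origin on the bench under its middle, z up, x towards its high edge. The red and blue ports lie 124 mm apart across the slope, either way round.
- port_red_face (a point): centre of the red port's flange (68 mm red disc on the sloping face), on its upper surface, 82 mm or so above the bench. z points square out of the face (0.35 rad from vertical, leaning towards the low edge), x up the slope, y across it. Around it stands a steel collar, inner diameter 28, outer 40, 6 mm high.
- port_red: the whole red port, fixed on the unit, with its contact; origin under the flange's centre, 2 mm below port_red_face, same axes.
- contact_red_top (a point): centre of the flat top of the red port's sprung brass contact, a 20 mm disc with a black 8 mm centre dot. Released, the top stands 11 mm above the flange (5 mm above the collar); same axes as port_red_face; moves with the contact. Hidden under the cap at the start.
- contact_red (a joint): how far the red contact is pushed in, square to the sloping face, m: 0 released, 0.010 at its stop. Spring force about 0.5 N as it starts to move, 2.3 N at halfway, 4 N at the stop.
- cap_red_knob (a point): middle of the black knob (upright cylinder, 20 mm diameter, 28 mm tall) on top of the loose grey cap over the red port. Cap 54 mm diameter, 20 mm high, inside 46 mm wide and 15 mm deep; it rests on the flange with 3 mm play round the collar and lifts off square to the face. Point 34 mm above the cap's rim; z points out of the knob.
- cap_red: the whole red-port cap, about 50 g; origin at the centre of its lower rim, 34 mm below the knob's middle.
- cap_blue_knob (a point): the same point on the identical cap over the blue-ringed port; leave it on.
- tray: white open tray fixed on the bench, 150 (x) by 130 (y) by 25 mm high, walls and floor about 4 mm; origin at the centre of its underside, z up. It and the stand may be on either side of the unit.
- stand: black square block fixed on the bench, 85 x 85 x 50 mm high, with a 24 mm vertical through hole in the middle that holds the probe; origin at the centre of its underside.
- probe_grip (a point): middle of the probe's orange handle, 18 x 18 mm square (flats square to its x and y), 80 mm long. z points from tip to tail, up at the start. The tip lies 85 mm from here along -z. Under the handle a black guard, 34 x 34 x 5 mm, rests on the stand's top at the start, so this point is then 95 mm above the bench.
- probe_tip (a point): very end of the probe's rounded brass tip (6 mm diameter, 18 mm long, then a nose widening from 10 to 18 mm at the guard, 40 mm from the tip); same axes as probe_grip.
- probe: the whole probe, about 70 g; origin at its tip.
- bottle: white bottle with red cap, 54 mm diameter, 110 mm tall, bystander; origin at the centre of its underside.
- jar: amber jar with grey cap, 60 mm diameter, 60 mm tall, bystander; origin at the centre of its underside.
- driver: screwdriver with green handle, 150 mm long, lying on the bench to the left, beyond the tray or stand, bystander; origin near its middle, handle to its -x.
Not all that is in view belongs to the job. Leave any pink or purple look-alike of the probe alone.

How it is judged:
On the way, in this order (a step that is already met when the one before it is completed fails the run):
1. the red port's cap lies released in the tray (x of cap_red_knob in the frame of tray between -0.075 and 0.075 m and y of cap_red_knob in the frame of tray between -0.065 and 0.065 m and z of cap_red_knob in the frame of tray between 0 and 0.05 m and linear speed of cap_red below 0.03 m/s and contact force between the fingers and cap_red below 0.1 N), for 0.2 s.
2. the probe is held clear of its stand (contact force between probe and stand below 0.01 N and height (world z) of probe_tip above 0.055 m and contact force between the fingers and probe above 1 N), for 0.1 s.
At the end, for the whole second after the job is handed in: Still gripped and at rest, the probe's tip is within 7 mm of the red contact's centre, its axis within 0.15 rad of square to the face, the contact pushed in 2 to 8.5 mm with 0.6 to 6 N; the cap lies released, at rest in the tray (knob's middle over the tray, under 50 mm high) (all of step 1 and value of joint contact_red between 0.002 and 0.0085 m and distance between probe_tip and contact_red_top below 0.007 m and angle between the z axis of probe_tip and the z axis of port_red_face, either way round below 0.15 rad and contact force between probe and port_red between 0.6 and 6 N and contact force between the fingers and probe above 1 N and linear speed of probe below 0.02 m/s); the arm keeps its last pose, push and grip.
It fails at once if the probe is pushed onto the red port with more than 12 N (contact force between probe and port_red above 12 N).
It fails at once if the blue port's cap is disturbed (moved over 15 mm) (distance of cap_blue_knob from where it was at the start of the episode above 0.015 m).
It fails at once if the bottle is moved over 30 mm (distance of bottle from where it was at the start of the episode above 0.03 m).
It fails at once if the jar is moved over 30 mm (distance of jar from where it was at the start of the episode above 0.03 m).
It fails at once if the screwdriver is moved over 30 mm (distance of driver from where it was at the start of the episode above 0.03 m).
It also fails if it takes over 58 s, if anything falls off the work surface, if the arm or the gripper's body presses on something with over 40 N, if the wrist force passes 120 N, or if a joint passes its speed limit or range.

## Working session

There is one attempt and no reset: what is moved stays moved. The work goes in short steps, Python scripts to look and compute and a tool call to move; the robot and the scene stay as the last step left them, time stands still between calls to the robot, and variables do not carry over. Pictures are saved under pics/ and viewed, and the job is handed in when it is done.

Besides the shell and the picture viewer there is one more tool, called after ">>>" in YAML: its name, and indented under it one key for each argument. apply_moves: Moves the arm, as the interface text tells. Shift numbers are shares of 0.2 m and turn numbers shares of 120 degrees, none past 1 either way. Its arguments: {"type":"object","properties":{"motion":{"type":"array"},"jaw":{"type":"number"},"grip_force":{"type":"number"}},"required":["motion"]}

```bash
mkdir -p pics; ls; python3 - <<'E'
from bench import bot,capture
import cv2
print(bot.get_obs())
for n in ["side","top","wrist"]:
    c=capture(n); cv2.imwrite(f"pics/{n}0.png",c["pixels"][:,:,::-1]); print(n,c["mtx"],c["k1"],c["xyz"],c["rotation"])
E
```

```text
pics
{'t': 0.0, 'joints': array([-1.20021304,  0.41186825, -0.01273435,  1.59702857,  0.00561174,
        1.13428502, -0.08219392]), 'dq': array([-6.59439828e-05,  4.45541631e-04, -5.52831196e-04, -1.87978669e-03,
       -1.57561865e-06, -1.53564300e-03,  3.72409918e-04]), 'joint_torque': array([ 2.83943928e-04, -5.87962711e+01,  6.42102230e-01, -2.91072124e+01,
       -5.36955649e-02,  1.87094137e-02,  1.72489868e-04]), 'tcp_pos': array([0.26544425, 0.56559599, 0.40383479]), 'eef_rot': array([ 8.44033975e-01,  5.36289143e-01, -6.23926146e-04,  4.62610817e-04]), 'ft_force': array([0.95828382, 0.15456407, 0.09098174]), 'torque': array([0.03427111, 0.02597526, 0.02352545]), 'opening': 0.08806553057511332}
side [[376.86583605   0.         315.63245756]
 [  0.         376.86583605 203.96247453]
 [  0.           0.           1.        ]] -0.0315496916646092 [ 0.21243098 -0.64283324  0.83102762] [ 0.37778958 -0.08624033 -0.21504861  0.89643278]
top [[368.12103808   0.         315.62084151]
 [  0.         368.12103808 198.21679455]
 [  0.           0.           1.        ]] 0.027228771806285225 [0.41001616 0.01936415 1.18897404] [ 0.04964084 -0.05229384 -0.6966391   0.71378926]
wrist [[351.53181639   0.         316.15606968]
 [  0.         351.53181639 201.16468623]
 [  0.           0.           1.        ]] -0.0271354127061208 [0.19373716 0.59936318 0.38388528] [-0.12286684 -0.07737183  0.53058837  0.83510079]
```

View pics/side0.png

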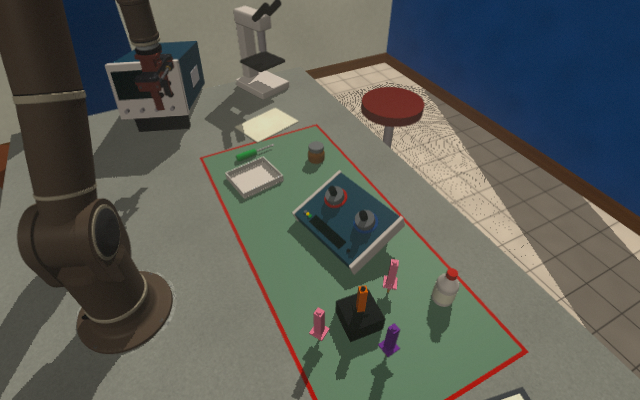

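View pics/top0.png

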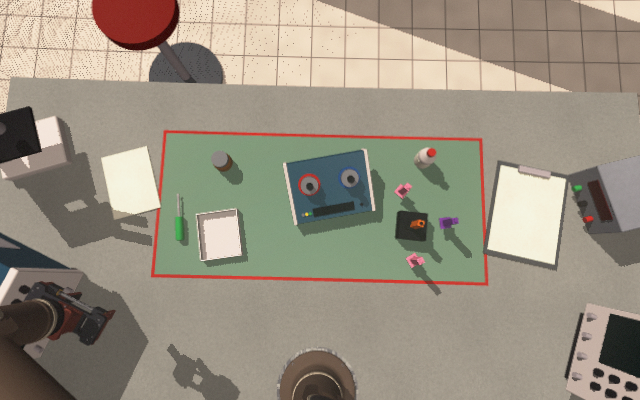

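View pics/wrist0.png

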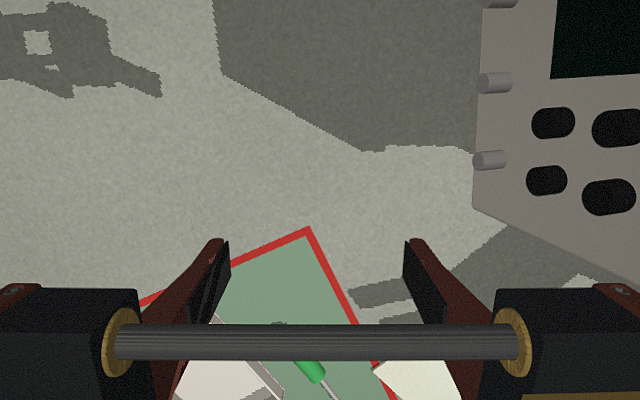

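Side/top: the tray is at top pixel (220,235), and the red port at (310,185) lies left of the blue one at (349,178). The stand with the orange probe is at (411,226), with pink and purple look-alikes around it. Next I'll localise these.

```bash
cat > h.py <<'E'
import numpy as np, cv2
from scipy.spatial.transform import Rotation as R
from scipy.optimize import least_squares
from bench import bot,capture,outline_of,mark_of
def proj(c,P):
    P=np.atleast_2d(P); q=R.from_quat(c["rotation"]).inv().apply(P-c["xyz"])
    s=np.stack([q[:,0]/-q[:,2],-q[:,1]/-q[:,2]],1)
    s=s*(1+c["k1"]*(s**2).sum(1,keepdims=True))
    return s*np.array([c["mtx"][0,0],c["mtx"][1,1]])+c["mtx"][:2,2]
def ray(c,px):
    m=(np.array(px)-c["mtx"][:2,2])/np.array([c["mtx"][0,0],c["mtx"][1,1]]); s=m.copy()
    for _ in range(20): s=m/(1+c["k1"]*(s@s))
    d=R.from_quat(c["rotation"]).apply([s[0],-s[1],-1]); return d
def atz(c,px,z):
    d=ray(c,px); return c["xyz"]+d*(z-c["xyz"][2])/d[2]
def tri(obs):
    f=lambda p: np.concatenate([proj(c,p)[0]-px for c,px in obs])
    r=least_squares(f,[.5,0,.1]); return r.x, np.abs(r.fun).max()
def save(c,name,crop=None,scale=1):
    im=c["pixels"][:,:,::-1]
    if crop: x0,y0,x1,y1=crop; im=im[y0:y1,x0:x1]
    im=cv2.resize(im,None,fx=scale,fy=scale,interpolation=cv2.INTER_CUBIC); cv2.imwrite("pics/"+name,im)
E
python3 - <<'E'
from h import *
C={n:capture(n) for n in ["side","top"]}
np.set_printoptions(precision=4,suppress=True)
for n in ["port_red_face","cap_red_knob","cap_blue_knob","tray","stand","probe_grip","probe_tip","unit","bottle","jar","driver","cap_red","port_red"]:
    obs=[]
    for k in C:
        m=mark_of(n,k)
        print(n,k,[(np.round(x["point"],1),round(x["score"],2)) for x in m[:4]])
        if m: obs.append((C[k],np.array(m[0]["point"])))
    if len(obs)==2: print("   ",*tri(obs))
E
```

```text
port_red_face side [(array([332.9, 196.8]), 0.5), (array([251.9, 179.7]), 0.22)]
port_red_face top [(array([308.6, 185.8]), 0.52)]
    [0.6067 0.0396 0.0889] 0.2278363535467065
cap_red_knob side [(array([331.1, 190.1]), 0.75)]
cap_red_knob top [(array([309.9, 189. ]), 0.48), (array([410.5, 225.5]), 0.46)]
    [0.5938 0.0338 0.1243] 0.7290610683581349
cap_blue_knob side [(array([364.7, 213.9]), 0.57), (array([354.6, 319.6]), 0.5)]
cap_blue_knob top [(array([350.8, 185.2]), 0.68)]
    [ 0.6168 -0.0897  0.1293] 3.9286015538296226
tray side [(array([251.9, 176.6]), 0.56)]
tray top [(array([220.1, 232.8]), 0.83)]
    [0.4574 0.3184 0.0138] 1.7788070938611042
stand side [(array([355.1, 319.7]), 0.61)]
stand top [(array([406.6, 224.9]), 0.8)]
    [ 0.4991 -0.2785 -0.0067] 1.3651206900938746
probe_grip side [(array([392.4, 337.9]), 0.92), (array([360.2, 297.9]), 0.66), (array([323. , 318.5]), 0.56), (array([393. , 274.4]), 0.55)]
probe_grip top [(array([419. , 224.3]), 0.66), (array([448.4, 223.3]), 0.64), (array([417.3, 260.4]), 0.54), (array([404. , 191.8]), 0.53)]
    [ 0.5421 -0.3434 -0.
[... 361 characters left out ...]
y([444.4, 297. ]), 0.81), (array([364.8, 212.9]), 0.5)]
bottle top [(array([418.8, 164.1]), 0.88)]
    [ 0.7183 -0.3282 -0.0005] 3.7908763174447984
jar side [(array([316.2, 157.4]), 0.56)]
jar top [(array([223.8, 164.7]), 0.61)]
    [0.6878 0.3181 0.0118] 1.2250268913413151
driver side [(array([254.6, 154.9]), 0.43)]
driver top [(array([178.8, 216. ]), 0.52), (array([308.9, 184. ]), 0.23)]
    [ 0.5128  0.4606 -0.0103] 0.7739451842622032
cap_red side [(array([332.3, 194.2]), 0.76)]
cap_red top []
port_red side [(array([336.3, 201.4]), 0.59), (array([335.9, 196.6]), 0.32)]
port_red top [(array([308.7, 185.2]), 0.41), (array([179.5, 215.5]), 0.24)]
    [0.6153 0.0387 0.0669] 0.6340707184726853
```

```bash
cat >> h.py <<'E'
def tool(): 
    o=bot.get_obs(); return np.array(o["tcp_pos"]),R.from_quat(o["eef_rot"]),o
def faceR(psi):  # face frame
    return R.from_euler('z',psi)*R.from_euler('y',-0.35)
def plan(p1,R1,n=None,vmax=.035,wmax=6.0,start=None):
    p0,R0=start if start else tool()[:2]
    rv=(R0.inv()*R1).as_rotvec(); ang=np.degrees(np.linalg.norm(rv)); d=np.linalg.norm(p1-p0)
    if n is None: n=int(max(1,np.ceil(d/vmax),np.ceil(ang/wmax)))
    rows=[]; Rc=R0; pc=p0.copy()
    for i in range(n):
        tgt=p0+(p1-p0)*(i+1)/n
        s=np.round(Rc.inv().apply(tgt-pc)/.2,3); t=np.round(rv/n/np.radians(120),4)
        pc=pc+Rc.apply(s*.2); Rc=Rc*R.from_rotvec(t*np.radians(120))
        rows.append([float(v) for v in s]+[float(v) for v in t])
    print("dist",round(d,4),"ang",round(ang,2),"n",n,"end err mm",np.round((pc-p1)*1e3,2),"deg",round(np.degrees((Rc.inv()*R1).magnitude()),2))
    for i in range(0,n,10): print(str(rows[i:i+10]).replace(" ",""))
E
python3 - <<'E'
from h import *
np.set_printoptions(precision=4,suppress=True)
p,Rt,o=tool(); c=capture("wrist")
print("cam in tool",Rt.inv().apply(c["xyz"]-p),(Rt.inv()*R.from_quat(c["rotation"])).as_matrix())
psi=.15; F=faceR(psi); M=F.as_matrix()
# tool x = face x (up slope), tool z = -n, tool y = -face y
T=R.from_matrix(np.stack([M[:,0],-M[:,1],-M[:,2]],1))
print(T.as_matrix())
hp=np.array([.607,.04,.085])+.38*M[:,2]; print(hp)
plan(hp,T)
E
```

```text
cam in tool [ 0.0001 -0.0792  0.02  ] [[ 1.      0.0003 -0.0001]
 [ 0.0002 -0.9579 -0.2872]
 [-0.0002  0.2872 -0.9579]]
[[ 0.9288  0.1494  0.339 ]
 [ 0.1404 -0.9888  0.0512]
 [ 0.3429  0.     -0.9394]]
[0.4782 0.0205 0.442 ]
dist 0.5864 ang 59.45 n 17 end err mm [0.04 0.01 0.11] deg 0.07
[[-0.119,0.125,-0.011,-0.0048,0.009,0.0273],[-0.111,0.131,-0.012,-0.0048,0.009,0.0273],[-0.103,0.138,-0.012,-0.0048,0.009,0.0273],[-0.095,0.143,-0.013,-0.0048,0.009,0.0273],[-0.086,0.149,-0.014,-0.0048,0.009,0.0273],[-0.077,0.154,-0.013,-0.0048,0.009,0.0273],[-0.069,0.158,-0.013,-0.0048,0.009,0.0273],[-0.058,0.161,-0.012,-0.0048,0.009,0.0273],[-0.05,0.165,-0.012,-0.0048,0.009,0.0273],[-0.039,0.168,-0.012,-0.0048,0.009,0.0273]]
[[-0.03,0.169,-0.01,-0.0048,0.009,0.0273],[-0.02,0.171,-0.009,-0.0048,0.009,0.0273],[-0.009,0.172,-0.007,-0.0048,0.009,0.0273],[-0.0,0.173,-0.006,-0.0048,0.009,0.0273],[0.01,0.172,-0.004,-0.0048,0.009,0.0273],[0.02,0.171,-0.002,-0.0048,0.009,0.0273],[0.03,0.17,0.0,-0.0048,0.009,0.0273]]
```

```bash
python3 - <<'E'
from h import *
c=capture("top"); save(c,"top_a.png",(265,130,485,290),3.6)
c=capture("side"); save(c,"side_a.png",(200,130,480,360),2.8)
E
```

```text
(no output)
```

View pics/top_a.png

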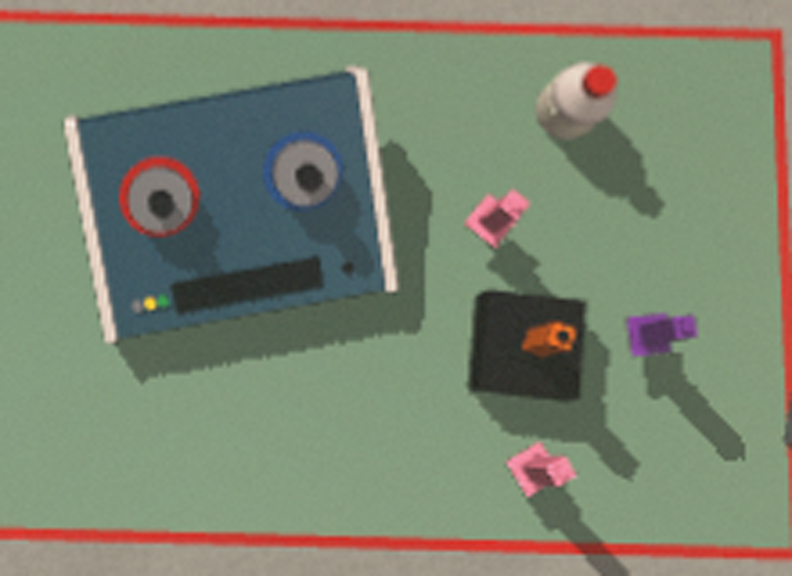

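View pics/side_a.png

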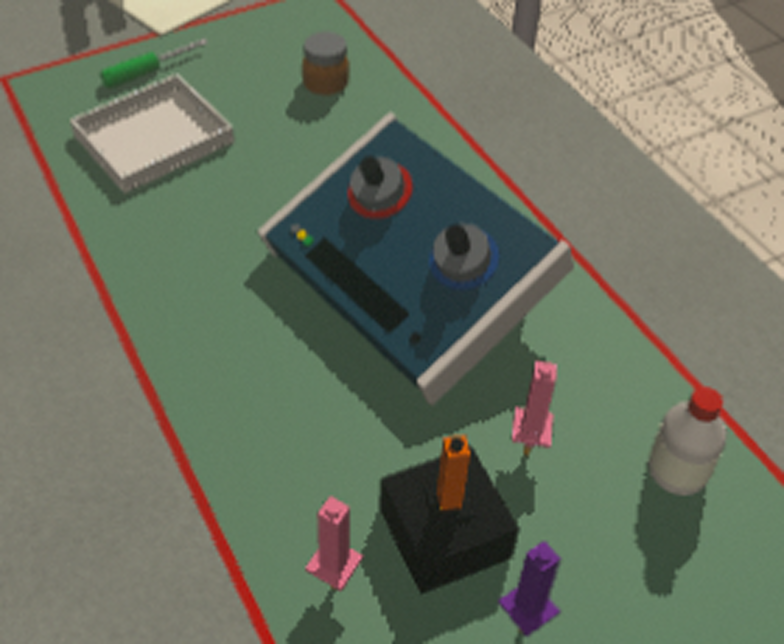

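Top view: the unit is yawed about +0.15 rad. The probe is the orange one inside the black block, and the look-alikes stand about 70–80 mm away. I'll move over the unit.

>>> apply_moves:
  motion:
    - [[-0.12,0.125,-0.01,-0.0048,0.009,0.0273],[-0.11,0.13,-0.01,-0.0048,0.009,0.0273],[-0.1,0.138,-0.01,-0.0048,0.009,0.0273],[-0.095,0.143,-0.01,-0.0048,0.009,0.0273],[-0.086,0.149,-0.014,-0.0048,0.009,0.0273],[-0.077,0.154,-0.013,-0.0048,0.009,0.0273],[-0.069,0.158,-0.013,-0.0048,0.009,0.0273],[-0.058,0.161,-0.012,-0.0048,0.009,0.0273],[-0.05,0.165,-0.012,-0.0048,0.009,0.0273],[-0.04,0.168,-0.012,-0.0048,0.009,0.0273]]

```text
t: 2.53
tcp_pos: [0.391, 0.2438, 0.4254]
eef_rot: [0.956, 0.273, 0.106, -0.008]
ft_force: [1.8, -0.5, 1.1]
opening: 0.0876
```

>>> apply_moves:
  motion:
    - [[-0.03,0.17,-0.01,-0.0048,0.009,0.0273],[-0.02,0.17,-0.01,-0.0048,0.009,0.0273],[-0.01,0.17,-0.007,-0.0048,0.009,0.0273],[0,0.173,-0.006,-0.0048,0.009,0.0273],[0.01,0.172,-0.004,-0.0048,0.009,0.0273],[0.02,0.171,-0.002,-0.0048,0.009,0.0273],[0.03,0.17,0,-0.0048,0.009,0.0273],[0,0,0,0,0,0],[0,0,0,0,0,0]]

```text
t: 3.28
tcp_pos: [0.478, 0.0197, 0.4409]
eef_rot: [0.982, 0.072, 0.173, -0.013]
ft_force: [0.7, 0.2, -0.0]
opening: 0.0878
```

```bash
python3 - <<'E'
from h import *
np.set_printoptions(precision=4,suppress=True)
p,Rt,o=tool();print(p,Rt.as_matrix(),o["joints"],o["t"])
W=capture("wrist");C={n:capture(n) for n in ["side","top"]};C["wrist"]=W
save(W,"w1.png")
for n in ["port_red_face","cap_red_knob","cap_blue_knob","tray","stand","cap_red","unit"]:
    for k in C:
        print(n,k,[(np.round(x["point"],1),round(x["score"],2)) for x in mark_of(n,k)[:3]])
E
```

```text
[0.478  0.0197 0.4409] [[ 0.9296  0.1455  0.3386]
 [ 0.1365 -0.9894  0.0504]
 [ 0.3423 -0.0007 -0.9396]] [-0.6448  0.0018  0.513   2.0526 -0.0095  0.738   0.0199] 3.2833
port_red_face side [(array([335.9, 197. ]), 0.56), (array([357.3, 319. ]), 0.4)]
port_red_face top []
port_red_face wrist []
cap_red_knob side [(array([330.2, 191.6]), 0.82)]
cap_red_knob top []
cap_red_knob wrist [(array([324.3, 182.8]), 0.62)]
cap_blue_knob side [(array([363.9, 213.3]), 0.75)]
cap_blue_knob top [(array([349.5, 182.8]), 0.49)]
cap_blue_knob wrist [(array([327.4, 295.6]), 0.86)]
tray side [(array([251.6, 178.4]), 0.57)]
tray top [(array([220.3, 231.2]), 0.87)]
tray wrist [(array([326.2, 291.5]), 0.61)]
stand side [(array([356.2, 318. ]), 0.95)]
stand top [(array([408.1, 223. ]), 0.69)]
stand wrist [(array([192. , 388.8]), 0.66)]
cap_red side [(array([334.7, 198.8]), 0.67), (array([359.3, 318.6]), 0.17)]
cap_red top [(array([309.7, 183.2]), 0.55)]
cap_red wrist [(array([322.7, 173.8]), 0.69), (array([191.3, 388.9]), 0.38), (array([327.2, 293.6]), 0.3)]
unit side [(array([343.6, 231.6]), 0.66), (array([362.1, 299.3]), 0.52)]
unit top [(array([326.9, 188.7]), 0.95)]
unit wrist [(array([292.9, 209.2]), 0.65)]
```

View pics/w1.png

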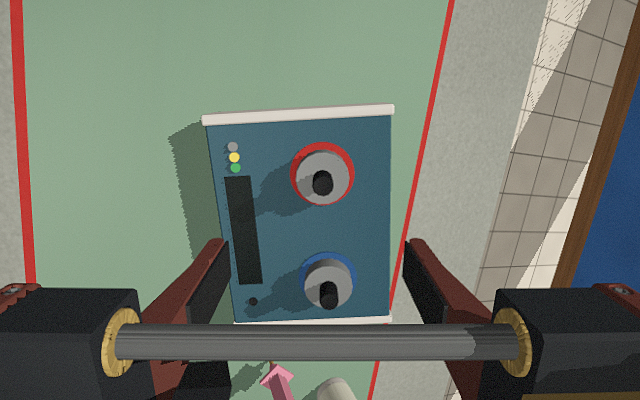

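```bash
python3 - <<'E'
from h import *
W=capture("wrist"); save(W,"w1z.png",(190,90,410,240),3.6); save(W,"w1y.png",(190,190,410,340),3.6)
E
```

```text
(no output)
```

View pics/w1z.png

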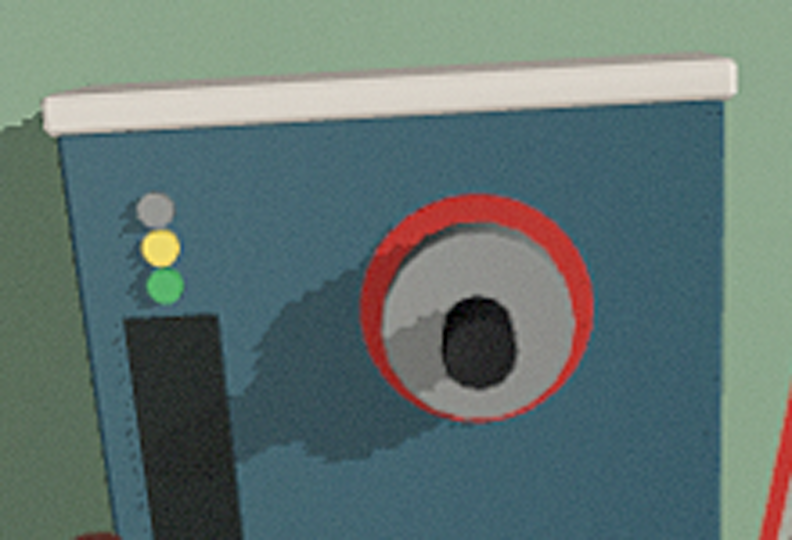

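View pics/w1y.png

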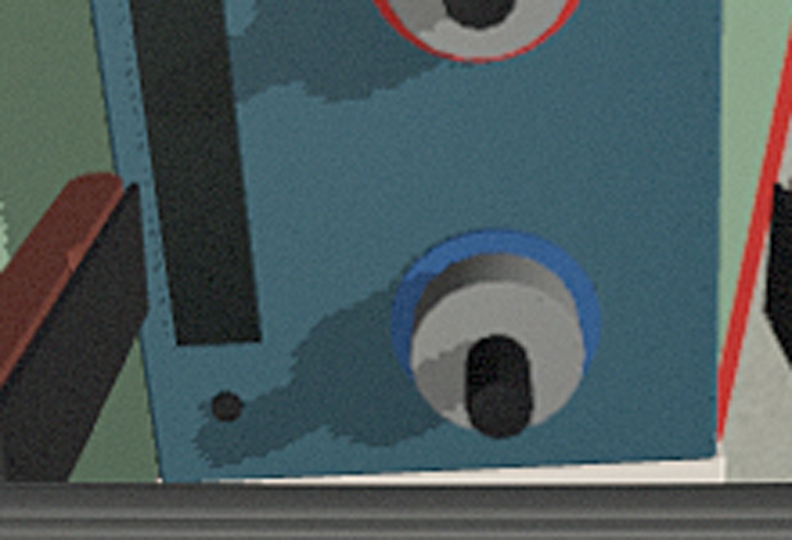

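```bash
cat > fit.py <<'E'
from h import *
np.set_printoptions(precision=4,suppress=True)
W=capture("wrist")
z=lambda a,b:np.array([a/3.6+190,b/3.6+90]); y=lambda a,b:np.array([a/3.6+190,b/3.6+190])
corn=[z(60,135),z(723,101),y(162,480),y(717,455)]  # low/+y, high/+y, low/-y, high/-y
ringR=[(360,315),(594,308),(477,194),(480,422)]; ringB=[(390,322),(601,318),(492,228)]
def model(v):
    x0,y0,z0,psi,w,u,sy=v; F=faceR(psi); o=np.array([x0,y0,z0]); r=[]
    for (a,b),px in zip([(-.095,w),(.095,w),(-.095,-w),(.095,-w)],corn):
        r.append((proj(W,o+F.apply([a,b,0]))[0]-px))
    t=np.linspace(0,2*np.pi,361)
    out=[]
    for s,pts,f in [(1,ringR,z),(-1,ringB,y)]:
        c=proj(W,o+F.apply(np.stack([u+.034*np.cos(t),sy+s*.062+.034*np.sin(t),0*t+.001],1)))
        for i,p in enumerate(pts):
            p=f(*p)
            if i<2: d=(c[:,0].min() if i==0 else c[:,0].max())-p[0]
            else: d=(c[:,1].min() if i==2 else c[:,1].max())-p[1]
            out.append(3*d)
        k=proj(W,o+F.apply([u,sy+s*.062,.050]))[0]-(z(479,355) if s>0 else y(500,408)); out+=list(.7*k)
    return np.concatenate([np.concatenate(r),out])
s=least_squares(model,[.61,-.02,.085,.15,.12,.03,0],loss='soft_l1')
print(s.x,model(s.x))
F=faceR(s.x[3]);x0=s.x
pr=x0[:3]+F.apply([x0[5],x0[6]+.062,.002]); print("port_red_face",pr,"normal",F.apply([0,0,1]))
print("knob red",pr+F.apply([0,0,.034]))
E
python3 fit.py
```

```text
[ 0.6068 -0.0243  0.0744  0.2062  0.118   0.0217 -0.0007] [-1.2246  0.4913  1.4815 -0.3329 -0.6763  0.063   0.5494  0.03    1.0272
 -0.8569  0.498  -1.3831  0.2795  0.1713  0.263  -0.4893  0.092   0.1267
  0.6624]
port_red_face [0.6135 0.0398 0.0837] normal [-0.3356 -0.0702  0.9394]
knob red [0.6021 0.0374 0.1157]
```

```bash
cat >> fit.py <<'E'
t=np.linspace(0,2*np.pi,60)
for n,crop in [("top",(265,130,485,290)),("side",(260,140,480,300)),("wrist",(190,90,410,250))]:
    c=capture(n); im=cv2.resize(c["pixels"][crop[1]:crop[3],crop[0]:crop[2],::-1],None,fx=3.6,fy=3.6,interpolation=cv2.INTER_CUBIC)
    o=x0[:3]; 
    w=x0[4]
    P=[o+F.apply([[-.095,w,0],[.095,w,0],[.095,-w,0],[-.095,-w,0]])]
    for sg in (1,-1):
        for rr,h in ((.034,.002),(.027,.022),(.010,.05)):
            P.append(o+F.apply(np.stack([x0[5]+rr*np.cos(t),x0[6]+sg*.062+rr*np.sin(t),0*t+h],1)))
    for q in P:
        a=((proj(c,q)-np.array(crop[:2]))*3.6+1.3).astype(np.int32)
        cv2.polylines(im,[a],True,(0,255,255),1)
    cv2.imwrite(f"pics/ov_{n}.png",im)
E
python3 fit.py >/dev/null
```

```text
(no output)
```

View pics/ov_top.png

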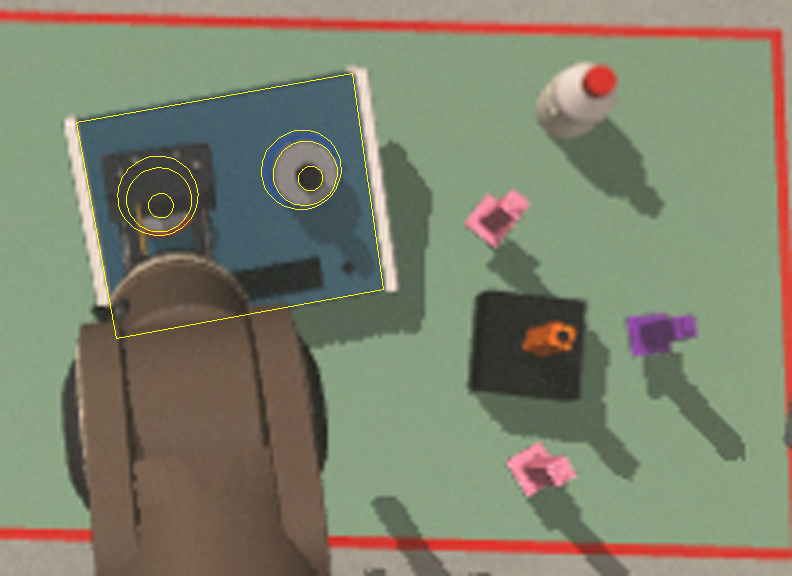

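View pics/ov_side.png

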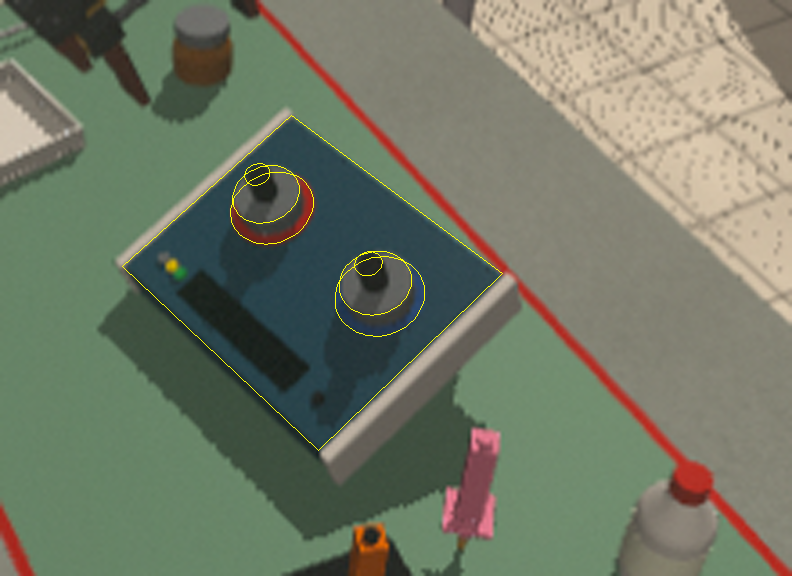

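View pics/ov_wrist.png

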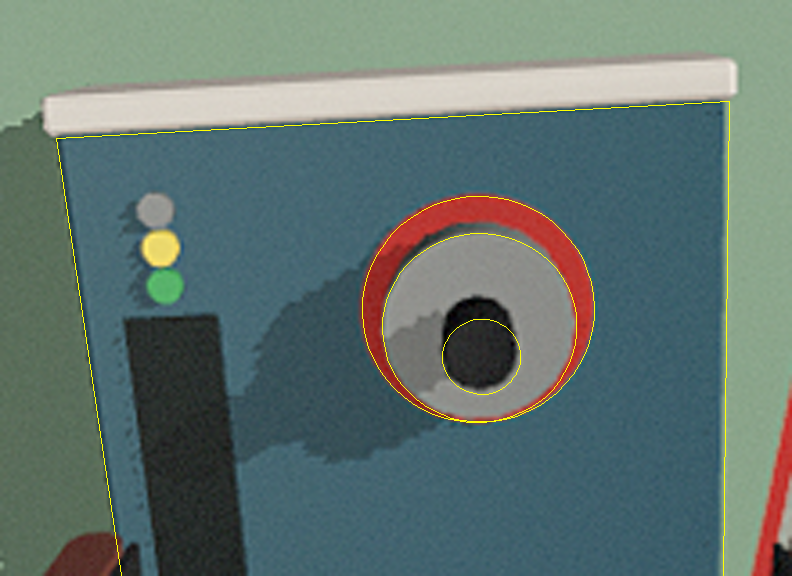

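The fit overlays match in all three views. They give a yaw of 0.206 and port_red_face at about (0.6135, 0.040, 0.0837). Next is the approach to the knob.

```bash
cat >> h.py <<'E'
PR=np.array([.6135,.0398,.0835]); PSI=.206
def faceTool(psi=PSI):
    M=faceR(psi).as_matrix(); return R.from_matrix(np.stack([M[:,0],-M[:,1],-M[:,2]],1))
NRM=faceR(PSI).apply([0,0,1])
E
python3 - <<'E'
from h import *
T=faceTool(); a=PR+.27*NRM
plan(a,T,n=5)
plan(PR+.209*NRM,T,n=3,start=(a,T))
E
```

```text
dist 0.1128 ang 3.22 n 5 end err mm [ 0.07  0.02 -0.03] deg 0.02
[[0.006,0.007,0.112,0.0018,0.0001,-0.0051],[0.007,0.008,0.113,0.0018,0.0001,-0.0051],[0.006,0.008,0.112,0.0018,0.0001,-0.0051],[0.006,0.009,0.112,0.0018,0.0001,-0.0051],[0.006,0.009,0.113,0.0018,0.0001,-0.0051]]
dist 0.061 ang 0.0 n 3 end err mm [0. 0. 0.] deg 0.0
[[-0.0,-0.0,0.102,0.0,0.0,0.0],[0.0,0.0,0.101,0.0,0.0,0.0],[0.0,0.0,0.102,0.0,0.0,0.0]]
```

>>> apply_moves:
  motion:
    - [[0.006,0.008,0.112,0.0018,0,-0.005],[0.006,0.008,0.113,0.0018,0,-0.005],[0.006,0.008,0.112,0.0018,0,-0.005],[0.006,0.008,0.112,0.0018,0,-0.005],[0.006,0.009,0.113,0.0018,0,-0.005],[0,0,0,0,0,0],[0,0,0,0,0,0]]

```text
t: 5.37
tcp_pos: [0.5226, 0.0206, 0.3362]
eef_rot: [0.98, 0.1, 0.171, -0.017]
ft_force: [-0.0, -0.4, 0.3]
opening: 0.0879
```

```bash
python3 - <<'E'
from h import *
np.set_printoptions(precision=4,suppress=True)
c=capture("wrist");save(c,"w2.png");save(capture("side"),"s2.png",(260,100,480,260),3.6)
p,Rt,o=tool(); g=PR+.034*NRM
print("knob in tool",Rt.inv().apply(g-p))
plan(PR+.209*NRM,faceTool(),n=4)
E
```

```text
knob in tool [-0.     -0.0003  0.2368]
dist 0.0618 ang 0.08 n 4 end err mm [ 0.07 -0.04  0.04] deg 0.03
[[-0.0,-0.0,0.077,0.0,0.0,-0.0002],[-0.0,-0.001,0.078,0.0,0.0,-0.0002],[-0.0,0.0,0.077,0.0,0.0,-0.0002],[-0.0,-0.0,0.077,0.0,0.0,-0.0002]]
```

View pics/w2.png

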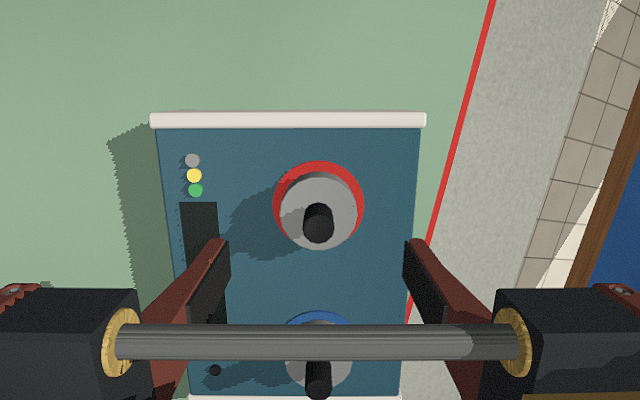

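View pics/s2.png

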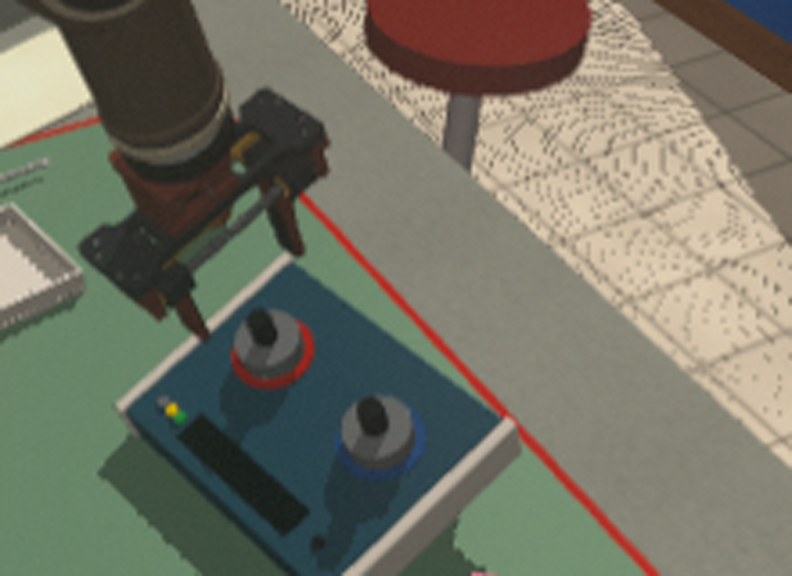

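The wrist view shows the knob centred between the fingers at column 318, with the rails level. I'll go down and grip.

>>> apply_moves:
  motion:
    - [[0,0,0.077,0,0,0],[0,0,0.078,0,0,0],[0,0,0.077,0,0,0],[0,0,0.077,0,0,0],[0,0,0,0,0,0],[0,0,0,0,0,0]]

```text
t: 5.97
tcp_pos: [0.5433, 0.0251, 0.2798]
eef_rot: [0.98, 0.101, 0.173, -0.018]
ft_force: [0.0, -0.1, 0.5]
opening: 0.0878
```

>>> apply_moves:
  motion:
    - [[0,0,0,0,0,0],[0,0,0,0,0,0],[0,0,0,0,0,0],[0,0,0,0,0,0],[0,0,0,0,0,0],[0,0,0,0,0,0],[0,0,0,0,0,0],[0,0,0,0,0,0]]
  jaw: 0
  grip_force: 20

```text
t: 6.63
tcp_pos: [0.5433, 0.0252, 0.2789]
eef_rot: [0.98, 0.101, 0.173, -0.018]
ft_force: [0.3, -1.1, -0.0]
opening: 0.0379
```

```bash
python3 - <<'E'
from h import *
np.set_printoptions(precision=4,suppress=True)
p,Rt,o=tool(); print("PR in tool",Rt.inv().apply(PR-p))
save(capture("side"),"s3.png",(230,100,450,260),3.6); save(capture("wrist"),"w3.png")
E
```

```text
PR in tool [0.0006 0.     0.2081]
```

View pics/s3.png

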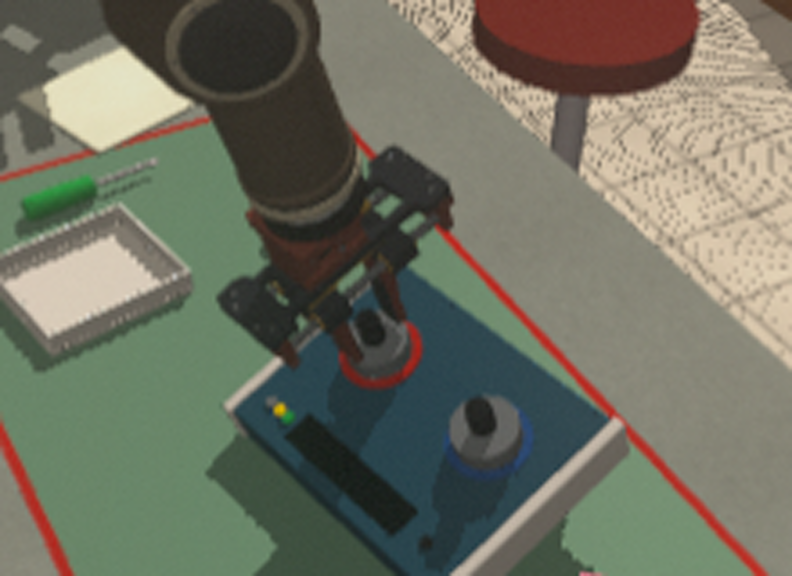

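Still closing (38 mm open); I'll give it more time.

>>> apply_moves:
  motion:
    - [[0,0,0,0,0,0],[0,0,0,0,0,0],[0,0,0,0,0,0],[0,0,0,0,0,0],[0,0,0,0,0,0],[0,0,0,0,0,0]]

```text
t: 7.23
tcp_pos: [0.5433, 0.0251, 0.2789]
eef_rot: [0.98, 0.101, 0.173, -0.018]
ft_force: [-0.1, -1.2, -1.0]
opening: 0.0197
```

>>> apply_moves:
  motion:
    - [[0,0,-0.03,0,0,0],[0,0,-0.06,0,0,0],[0,0,-0.1,0,0,0],[0,0,-0.12,0,0,0],[0,0,-0.12,0,0,0],[0,0,-0.07,0,0,0]]

```text
t: 7.73
tcp_pos: [0.5093, 0.0173, 0.3758]
eef_rot: [0.98, 0.1, 0.174, -0.018]
ft_force: [0.8, 0.4, -0.0]
opening: 0.0193
```

```bash
python3 - <<'E'
from h import *
np.set_printoptions(precision=4,suppress=True)
s=capture("side");save(s,"s4.png",(150,100,370,260),3.6);w=capture("wrist");save(w,"w4.png");t=capture("top");save(t,"t4.png",(150,130,370,290),3.6)
p,Rt,o=tool();print(p,o["t"],o["joints"])
for n in ("tray","stand"):
  obs=[(c,np.array(mark_of(n,k)[0]["point"])) for k,c in (("side",s),("top",t)) if mark_of(n,k)]
  print(n,tri(obs),[atz(c,px,0) for c,px in obs])
E
```

```text
[0.5098 0.0181 0.3745] 7.8833 [-0.59    0.1599  0.5307  2.0787 -0.2282  0.5855  0.2954]
tray (array([0.4624, 0.3132, 0.0269]), np.float64(3.844010164863704)) [array([ 0.4581,  0.349 , -0.    ]), array([0.4747, 0.3173, 0.    ])]
stand (array([ 0.4969, -0.2841,  0.0134]), np.float64(2.7627640471409904)) [array([ 0.4963, -0.2767,  0.    ]), array([ 0.5069, -0.2914,  0.    ])]
```

View pics/w4.png

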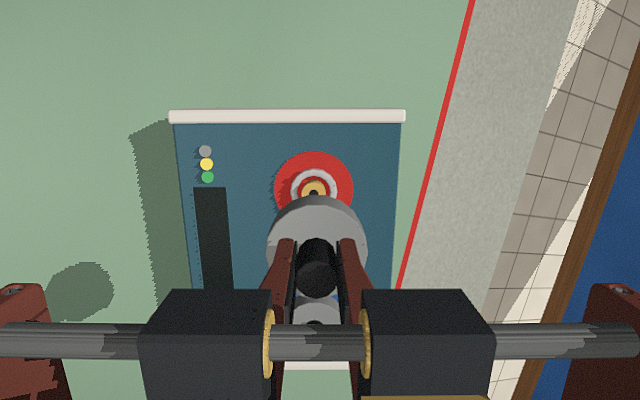

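View pics/s4.png

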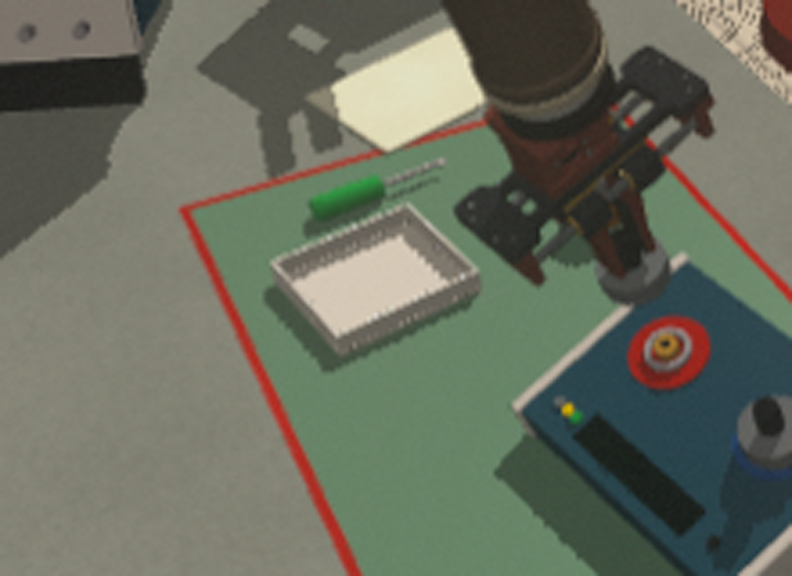

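View pics/t4.png

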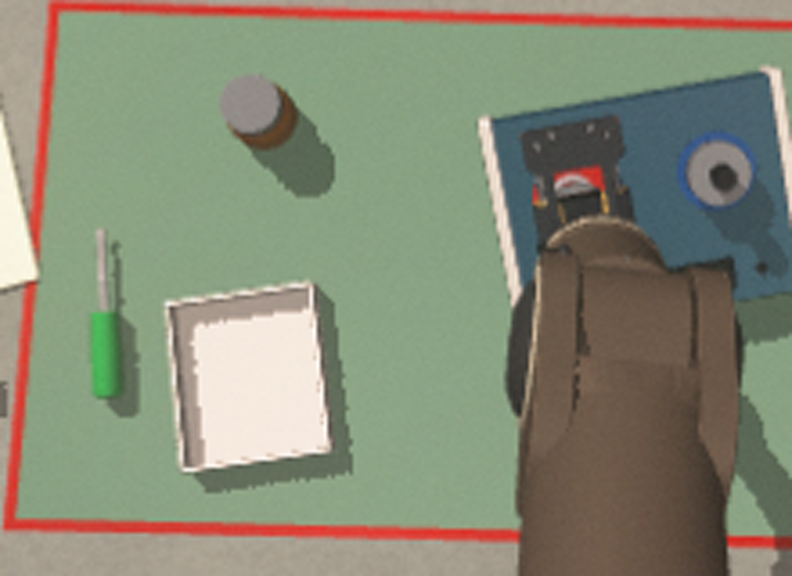

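```bash
python3 - <<'E'
from h import *
np.set_printoptions(precision=4,suppress=True)
t=capture("top")
pts=[atz(t,(a/3.6+150,b/3.6+130),.025) for a,b in [(166,302),(313,282),(330,452),(184,471)]]
for q in pts: print(q)
c=np.mean(pts,0); print("tray",c)
T=R.from_matrix(np.stack([[np.cos(.2),np.sin(.2),0],[np.sin(.2),-np.cos(.2),0],[0,0,-1]],1))
a=np.array([c[0],c[1],.30]); plan(a,T,n=10,vmax=.035)
plan(np.array([c[0],c[1],.216]),T,n=5,start=(a,T))
E
```

```text
[0.5198 0.3935 0.025 ]
[0.5406 0.2659 0.025 ]
[0.393  0.2431 0.025 ]
[0.3741 0.3675 0.025 ]
tray [0.4569 0.3175 0.025 ]
dist 0.3125 ang 19.93 n 10 end err mm [ 0.04 -0.09  0.  ] deg 0.07
[[-0.008,-0.152,0.036,-0.0,-0.0166,0.0002],[-0.007,-0.152,0.035,-0.0,-0.0166,0.0002],[-0.006,-0.152,0.036,-0.0,-0.0166,0.0002],[-0.004,-0.152,0.037,-0.0,-0.0166,0.0002],[-0.004,-0.152,0.036,-0.0,-0.0166,0.0002],[-0.002,-0.152,0.036,-0.0,-0.0166,0.0002],[-0.001,-0.152,0.037,-0.0,-0.0166,0.0002],[0.001,-0.152,0.036,-0.0,-0.0166,0.0002],[0.001,-0.152,0.037,-0.0,-0.0166,0.0002],[0.003,-0.151,0.036,-0.0,-0.0166,0.0002]]
dist 0.084 ang 0.0 n 5 end err mm [0. 0. 0.] deg 0.0
[[0.0,0.0,0.084,0.0,0.0,0.0],[0.0,0.0,0.084,0.0,0.0,0.0],[0.0,0.0,0.084,0.0,0.0,0.0],[0.0,0.0,0.084,0.0,0.0,0.0],[0.0,0.0,0.084,0.0,0.0,0.0]]
```

>>> apply_moves:
  motion:
    - [[-0.008,-0.152,0.036,0,-0.0166,0],[-0.007,-0.152,0.035,0,-0.0166,0],[-0.006,-0.152,0.036,0,-0.0166,0],[-0.004,-0.152,0.036,0,-0.0166,0],[-0.004,-0.152,0.036,0,-0.0166,0],[-0.002,-0.152,0.036,0,-0.0166,0],[0,-0.152,0.037,0,-0.0166,0],[0,-0.152,0.036,0,-0.0166,0],[0,-0.152,0.037,0,-0.0166,0],[0.003,-0.15,0.036,0,-0.0166,0]]

```text
t: 9.17
tcp_pos: [0.4557, 0.3187, 0.3]
eef_rot: [0.995, 0.103, -0.0, 0.0]
ft_force: [1.3, -0.3, -0.7]
opening: 0.0191
```

>>> apply_moves:
  motion:
    - [[0,0,0,0,0,0],[0,0,0,0,0,0]]

```text
t: 9.33
tcp_pos: [0.4556, 0.3189, 0.2995]
eef_rot: [0.995, 0.104, 0.0, 0.0]
ft_force: [0.1, -0.1, -1.2]
opening: 0.0195
```

```bash
python3 - <<'E'
from h import *
np.set_printoptions(precision=4,suppress=True)
p,Rt,o=tool();print(p,Rt.as_matrix()[:,2])
w=capture("wrist");save(w,"w5.png")
T=R.from_matrix(np.stack([[np.cos(.2),np.sin(.2),0],[np.sin(.2),-np.cos(.2),0],[0,0,-1]],1))
plan(np.array([.457,.3175,.216]),T,n=5)
E
```

```text
[0.4556 0.3189 0.2995] [ 0.0001 -0.0007 -1.    ]
dist 0.084 ang 0.37 n 5 end err mm [-0.09  0.05  0.02] deg 0.02
[[0.001,-0.0,0.084,0.0001,-0.0001,0.0006],[0.001,-0.0,0.084,0.0001,-0.0001,0.0006],[0.001,-0.0,0.084,0.0001,-0.0001,0.0006],[0.0,-0.001,0.084,0.0001,-0.0001,0.0006],[0.001,0.0,0.084,0.0001,-0.0001,0.0006]]
```

View pics/w5.png

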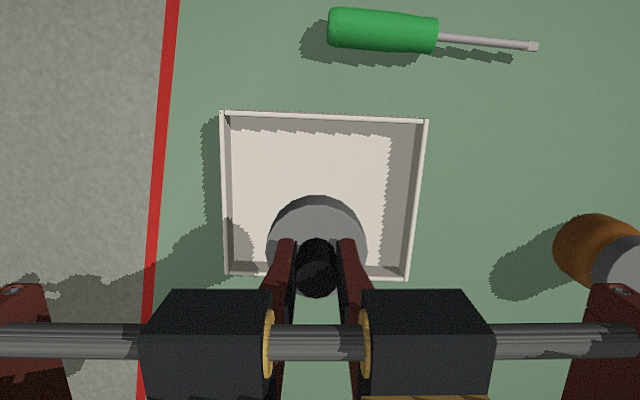

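The cap is held above the tray and still well square to the tool. I'll lower it.

>>> apply_moves:
  motion:
    - [[0,0,0.084,0,0,0],[0,0,0.084,0,0,0],[0,0,0.084,0,0,0],[0,0,0.084,0,0,0],[0,0,0.074,0,0,0],[0,0,0,0,0,0],[0,0,0,0,0,0]]

```text
t: 9.97
tcp_pos: [0.4567, 0.3158, 0.2187]
eef_rot: [0.995, 0.102, 0.0, 0.0]
ft_force: [0.5, -0.2, -0.7]
opening: 0.0196
```

```bash
python3 - <<'E'
from h import *
s=capture("side");save(s,"s6.png",(180,120,340,240),4.5);w=capture("wrist");save(w,"w6.png")
E
```

```text
(no output)
```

View pics/s6.png

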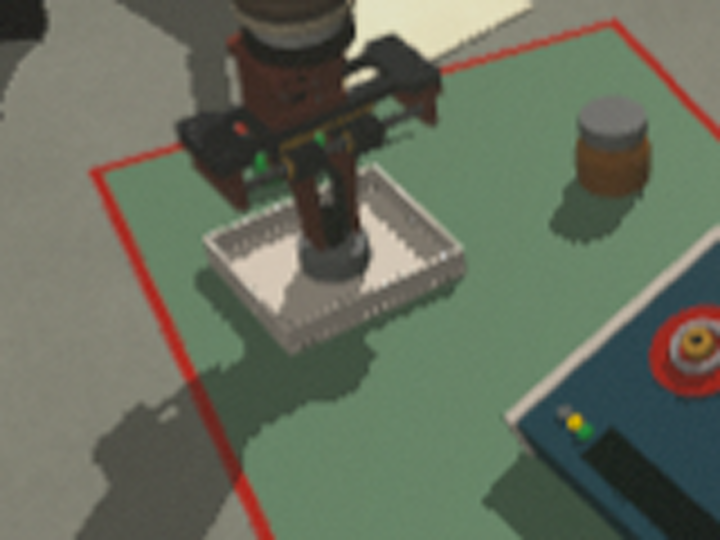

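View pics/w6.png

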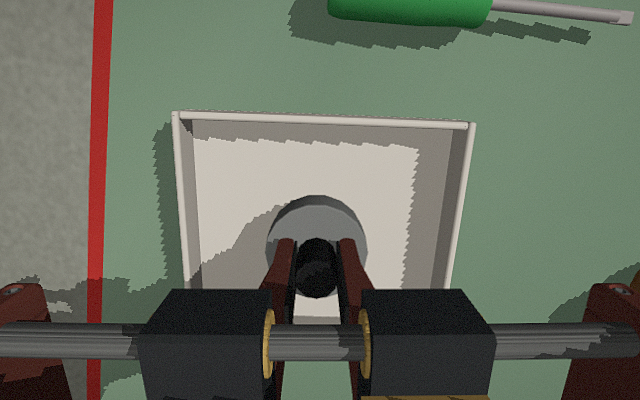

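>>> apply_moves:
  motion:
    - [[0,0,0.01,0,0,0],[0,0,0.01,0,0,0],[0,0,0,0,0,0],[0,0,0,0,0,0]]

```text
t: 10.4
tcp_pos: [0.4562, 0.3172, 0.215]
eef_rot: [0.995, 0.103, 0.001, -0.0]
ft_force: [0.4, -0.9, -1.1]
opening: 0.0196
```

>>> apply_moves:
  motion:
    - [[0,0,0.01,0,0,0],[0,0,0,0,0,0],[0,0,0,0,0,0]]

```text
t: 10.65
tcp_pos: [0.4562, 0.3172, 0.2127]
eef_rot: [0.995, 0.103, 0.001, -0.0]
ft_force: [0.8, 0.5, -1.3]
opening: 0.0191
```

>>> apply_moves:
  motion:
    - [[0,0,0,0,0,0],[0,0,0,0,0,0],[0,0,0,0,0,0],[0,0,0,0,0,0],[0,0,0,0,0,0],[0,0,0,0,0,0],[0,0,0,0,0,0]]
  jaw: 0.55

```text
t: 11.23
tcp_pos: [0.4562, 0.3171, 0.2128]
eef_rot: [0.995, 0.103, 0.001, -0.0]
ft_force: [-0.7, 0.3, 0.3]
opening: 0.0484
```

>>> apply_moves:
  motion:
    - [[0,0,-0.05,0,0,0],[0,0,-0.1,0,0,0],[0,0,-0.15,0,0,0],[0,0,-0.15,0,0,0],[0,0,-0.15,0,0,0],[0,0,-0.1,0,0,0],[0,0,0,0,0,0]]

```text
t: 11.82
tcp_pos: [0.4573, 0.3173, 0.3579]
eef_rot: [0.995, 0.102, 0.004, -0.003]
ft_force: [0.5, 0.6, 0.4]
opening: 0.0486
```

```bash
python3 - <<'E'
from h import *
np.set_printoptions(precision=4,suppress=True)
w=capture("wrist");save(w,"w7.png");s=capture("side");save(s,"s7.png",(290,220,470,400),3.3);t=capture("top");save(t,"t7.png",(380,160,480,290),4.5)
p,Rt,o=tool();print(p,o["t"],o["joints"])
E
```

```text
[0.4557 0.3169 0.3527] 11.9667 [-1.0302  0.3593  0.4293  1.8518 -0.1788  0.967  -0.3177]
```

View pics/w7.png

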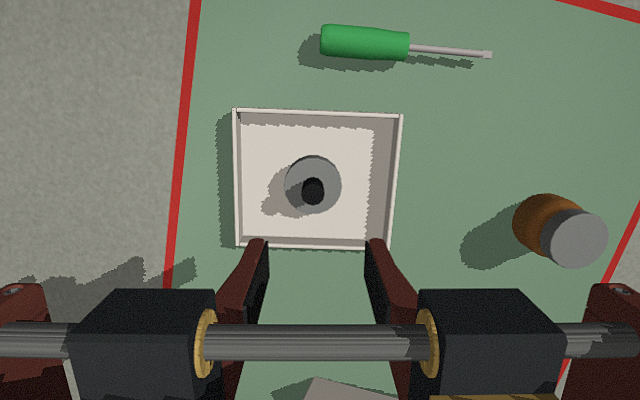

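View pics/s7.png

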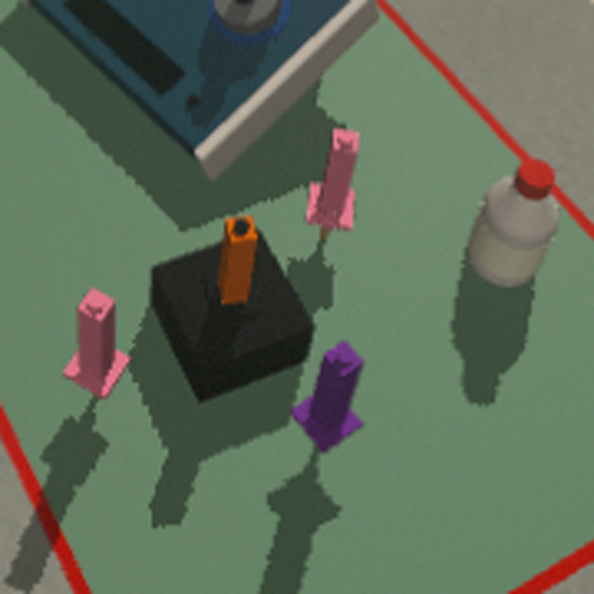

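View pics/t7.png

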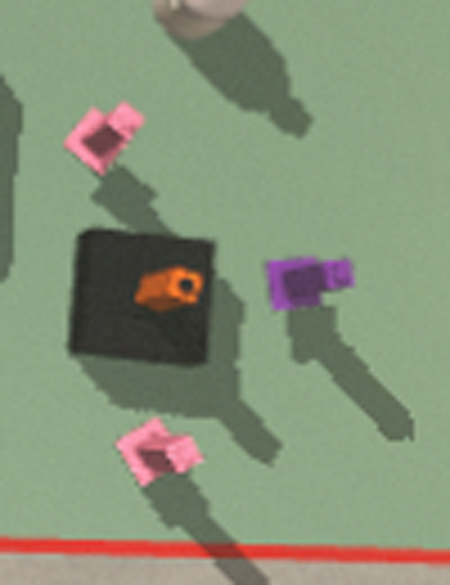

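The cap lies upright in the middle of the tray. The decoys stand on their tips about 75 mm from the probe. Next I'll locate the stand and hover over it.

```bash
cat >> h.py <<'E'
def downT(a): return R.from_matrix(np.stack([[np.cos(a),np.sin(a),0],[np.sin(a),-np.cos(a),0],[0,0,-1]],1))
E
python3 - <<'E'
from h import *
np.set_printoptions(precision=4,suppress=True)
t=capture("top")
f=lambda a,b:(a/4.5+380,b/4.5+160)
pts=[atz(t,f(*q),.05) for q in [(80,228),(214,240),(207,364),(68,354)]]
c=np.mean(pts,0); print(np.array(pts),c, "tail",atz(t,f(186,286),.135))
for n,pp in [("pink1",(127,118)),("pink2",(183,453)),("purple",(342,272))]: print(n,atz(t,f(*pp),.12))
plan(np.array([c[0],c[1],.42]),downT(-.05),vmax=.036)
E
```

```text
[[ 0.5427 -0.2394  0.05  ]
 [ 0.5367 -0.3316  0.05  ]
 [ 0.4515 -0.325   0.05  ]
 [ 0.4559 -0.2304  0.05  ]] [ 0.4967 -0.2816  0.05  ] tail [ 0.4974 -0.287   0.135 ]
pink1 [ 0.6078 -0.2548  0.12  ]
pink2 [ 0.3924 -0.2874  0.12  ]
purple [ 0.5102 -0.3918  0.12  ]
dist 0.6037 ang 14.64 n 17 end err mm [-0.04  0.   -0.01] deg 0.05
[[-0.024,0.175,-0.02,0.0,0.0,0.0072],[-0.022,0.175,-0.02,0.0,0.0,0.0072],[-0.018,0.175,-0.02,0.0,0.0,0.0072],[-0.016,0.176,-0.02,0.0,0.0,0.0072],[-0.014,0.176,-0.02,0.0,0.0,0.0072],[-0.011,0.176,-0.02,0.0,0.0,0.0072],[-0.008,0.176,-0.02,0.0,0.0,0.0072],[-0.006,0.177,-0.02,0.0,0.0,0.0072],[-0.002,0.176,-0.02,0.0,0.0,0.0072],[-0.001,0.177,-0.019,0.0,0.0,0.0072]]
[[0.003,0.176,-0.02,0.0,0.0,0.0072],[0.005,0.176,-0.02,0.0,0.0,0.0072],[0.008,0.177,-0.02,0.0,0.0,0.0072],[0.01,0.176,-0.02,0.0,0.0,0.0072],[0.013,0.176,-0.02,0.0,0.0,0.0072],[0.016,0.176,-0.02,0.0,0.0,0.0072],[0.018,0.175,-0.02,0.0,0.0,0.0072]]
```

>>> apply_moves:
  motion:
    - [[-0.024,0.175,-0.02,0,0,0.0072],[-0.022,0.175,-0.02,0,0,0.0072],[-0.018,0.175,-0.02,0,0,0.0072],[-0.016,0.176,-0.02,0,0,0.0072],[-0.014,0.176,-0.02,0,0,0.0072],[-0.01,0.176,-0.02,0,0,0.0072],[-0.008,0.176,-0.02,0,0,0.0072],[-0.006,0.177,-0.02,0,0,0.0072],[-0.002,0.176,-0.02,0,0,0.0072],[0,0.177,-0.02,0,0,0.0072]]

```text
t: 12.85
tcp_pos: [0.4799, -0.0367, 0.3917]
eef_rot: [1.0, 0.027, -0.0, -0.0]
ft_force: [1.5, -0.3, -0.1]
opening: 0.0483
```

>>> apply_moves:
  motion:
    - [[0.003,0.176,-0.02,0,0,0.0072],[0.005,0.176,-0.02,0,0,0.0072],[0.008,0.177,-0.02,0,0,0.0072],[0.01,0.176,-0.02,0,0,0.0072],[0.013,0.176,-0.02,0,0,0.0072],[0.016,0.176,-0.02,0,0,0.0072],[0.018,0.175,-0.02,0,0,0.0072],[0,0,0,0,0,0],[0,0,0,0,0,0]]

```text
t: 13.6
tcp_pos: [0.4966, -0.2835, 0.4192]
eef_rot: [1.0, -0.028, -0.001, 0.0]
ft_force: [0.9, 0.2, -0.7]
opening: 0.0482
```

```bash
python3 - <<'E'
from h import *
np.set_printoptions(precision=4,suppress=True)
w=capture("wrist");save(w,"w8.png");save(w,"w8z.png",(230,80,410,230),4.4)
p,Rt,o=tool();print(p,o["t"],o["joints"],Rt.as_matrix())
for n in ("probe_grip","probe","stand","probe_tip"): print(n,[(np.round(x["point"],1),round(x["score"],2)) for x in mark_of(n,"wrist")[:4]])
E
```

```text
[ 0.497  -0.2817  0.419 ] 13.65 [-0.1426  0.3674  0.7592  1.7481 -0.2757  1.138   0.6481] [[ 0.9986 -0.0527 -0.0016]
 [-0.0527 -0.9986  0.0009]
 [-0.0016 -0.0008 -1.    ]]
probe_grip [(array([202.2, 191.6]), 0.9), (array([318., 192.]), 0.76), (array([332.4, 285.5]), 0.65), (array([437.3, 140.5]), 0.61)]
probe [(array([331.5, 251.4]), 0.97), (array([321.1, 172.8]), 0.91), (array([412.2, 134.5]), 0.86), (array([229.2, 175.1]), 0.57)]
stand [(array([318.3, 166. ]), 0.85)]
probe_tip [(array([330.9, 245.9]), 0.94)]
```

View pics/w8.png

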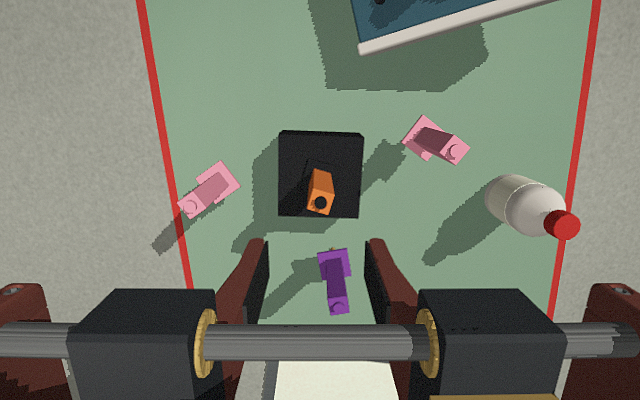

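View pics/w8z.png

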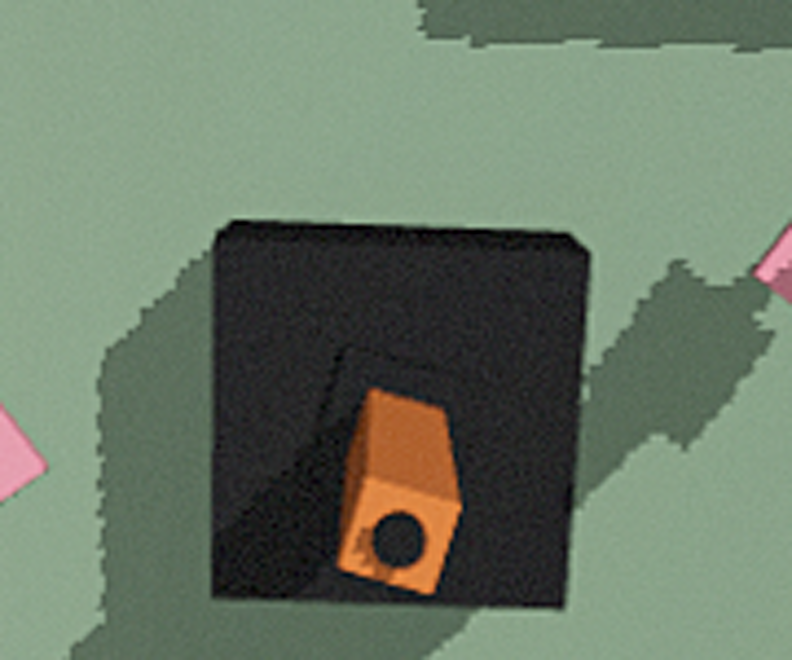

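```bash
python3 - <<'E'
from h import *
np.set_printoptions(precision=4,suppress=True)
w=capture("wrist"); f=lambda a,b:(a/4.4+230,b/4.4+80)
P=np.array([atz(w,f(*q),.135) for q in [(363,478),(461,508),(435,594),(339,568)]])
c=P.mean(0);print(P,c); e=P[1]-P[0]; e2=P[2]-P[3]; print(np.linalg.norm(e),np.linalg.norm(P[3]-P[0])); a=np.arctan2((e+e2)[1],(e+e2)[0]); 
g=(P[0]-P[3])+(P[1]-P[2]); a2=np.arctan2(g[1],g[0])-np.pi/2; print("edge yaw",a,a2)
B=np.array([atz(w,f(*q),.055) for q in [(370,388),(446,408)]]); print("base of front handle edge",B)
p,Rt,o=tool(); ya=(a+a2)/2
h=np.array([c[0],c[1],.32]); plan(h,downT(ya))
E
```

```text
[[ 0.4953 -0.2693  0.135 ]
 [ 0.5124 -0.2757  0.135 ]
 [ 0.5071 -0.2916  0.135 ]
 [ 0.4901 -0.2858  0.135 ]] [ 0.5012 -0.2806  0.135 ]
0.01827333811490202 0.017282345563703047
edge yaw -0.34122427709510883 -0.3111877053726253
base of front handle edge [[ 0.4961 -0.2691  0.055 ]
 [ 0.5132 -0.2745  0.055 ]]
dist 0.1002 ang 15.9 n 3 end err mm [-0.07 -0.01 -0.03] deg 0.02
[[0.006,0.001,0.167,-0.0002,-0.0001,0.0442],[0.005,0.0,0.167,-0.0002,-0.0001,0.0442],[0.006,-0.0,0.167,-0.0002,-0.0001,0.0442]]
```

The probe is vertical at (0.501, −0.281) with yaw −0.33. I'll align and descend.

>>> apply_moves:
  motion:
    - [[0.006,0,0.167,0,0,0.0442],[0.005,0,0.167,0,0,0.0442],[0.006,0,0.167,0,0,0.0442],[0,0,0,0,0,0],[0,0,0,0,0,0]]

```text
t: 14.32
tcp_pos: [0.5009, -0.2809, 0.3196]
eef_rot: [0.987, -0.162, -0.001, -0.0]
ft_force: [-0.2, -1.0, -0.2]
opening: 0.0485
```

```bash
python3 - <<'E'
from h import *
np.set_printoptions(precision=4,suppress=True)
w=capture("wrist");save(w,"w9.png")
p,Rt,o=tool();print(p,o["t"],Rt.as_matrix()[:,2])
plan(np.array([.5012,-.2806,.263]),downT(-.326),n=4)
E
```

```text
[ 0.5012 -0.2816  0.3212] 14.3667 [ 0.0008  0.0002 -1.    ]
dist 0.0582 ang 0.08 n 4 end err mm [-0.02  0.08  0.01] deg 0.03
[[-0.0,-0.001,0.073,-0.0,-0.0001,0.0001],[-0.001,-0.001,0.073,-0.0,-0.0001,0.0001],[-0.0,-0.002,0.072,-0.0,-0.0001,0.0001],[-0.001,-0.001,0.073,-0.0,-0.0001,0.0001]]
```

View pics/w9.png

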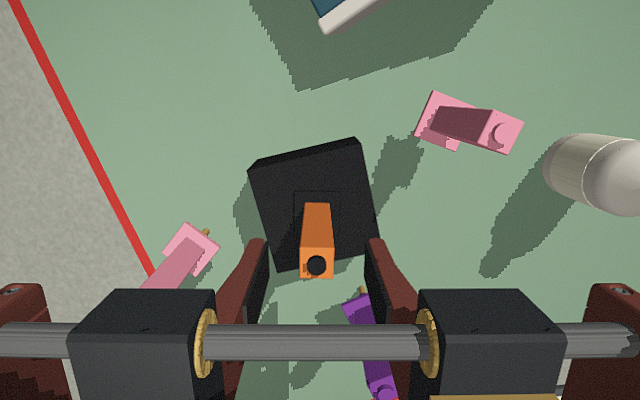

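>>> apply_moves:
  motion:
    - [[0,-0.001,0.073,0,0,0],[0,-0.001,0.073,0,0,0],[0,-0.001,0.073,0,0,0],[0,-0.001,0.073,0,0,0],[0,0,0,0,0,0],[0,0,0,0,0,0]]

```text
t: 14.87
tcp_pos: [0.5017, -0.2814, 0.2637]
eef_rot: [0.987, -0.163, 0.001, -0.0]
ft_force: [-0.3, -0.4, -0.0]
opening: 0.0482
```

>>> apply_moves:
  motion:
    - [[0,0,0,0,0,0],[0,0,0,0,0,0],[0,0,0,0,0,0],[0,0,0,0,0,0],[0,0,0,0,0,0],[0,0,0,0,0,0],[0,0,0,0,0,0],[0,0,0,0,0,0]]
  jaw: 0
  grip_force: 30

```text
t: 15.53
tcp_pos: [0.5013, -0.2812, 0.2623]
eef_rot: [0.987, -0.164, 0.001, -0.0]
ft_force: [-1.8, 1.7, 6.1]
opening: 0.0177
```

>>> apply_moves:
  motion:
    - [[0,0,0,0,0,0],[0,0,0,0,0,0]]

```text
t: 15.7
tcp_pos: [0.5013, -0.2811, 0.2623]
eef_rot: [0.987, -0.164, 0.001, -0.0]
ft_force: [-0.6, 1.7, 6.4]
opening: 0.0177
```

```bash
python3 - <<'E'
from h import *
np.set_printoptions(precision=4,suppress=True)
w=capture("wrist");save(w,"w10.png")
p,Rt,o=tool();print(p,o["t"],o["opening"],o["ft_force"])
E
```

```text
[ 0.5013 -0.2811  0.2623] 15.75 0.017834470949070133 [-0.3951  1.6046  6.0434]
```

View pics/w10.png

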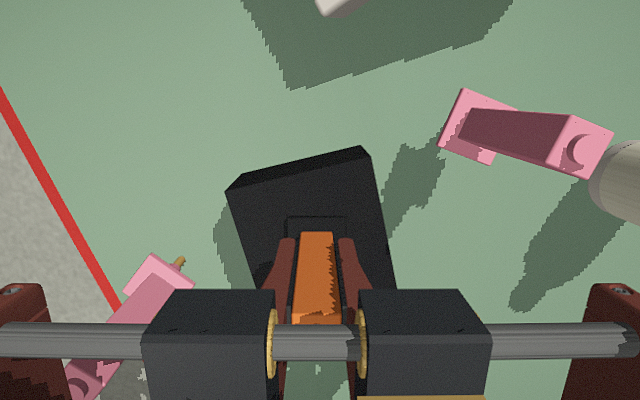

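>>> apply_moves:
  motion:
    - [[0,0,-0.03,0,0,0],[0,0,-0.07,0,0,0],[0,0,-0.12,0,0,0],[0,0,-0.15,0,0,0],[0,0,-0.15,0,0,0],[0,0,-0.15,0,0,0],[0,0,-0.12,0,0,0],[0,0,-0.08,0,0,0],[0,0,-0.03,0,0,0],[0,0,0,0,0,0]]

```text
t: 16.58
tcp_pos: [0.501, -0.2814, 0.4431]
eef_rot: [0.987, -0.164, 0.002, -0.0]
ft_force: [0.8, 0.0, -0.9]
opening: 0.0176
```

```bash
python3 - <<'E'
from h import *
np.set_printoptions(precision=4,suppress=True)
w=capture("wrist");save(w,"w11.png");s=capture("side");save(s,"s11.png",(280,130,460,330),2.9)
p,Rt,o=tool();print(p,o["t"],o["opening"],o["ft_force"],o["joints"])
a=PR+(.300+.011)*NRM
plan(a,faceTool(),vmax=.03)
plan(a,R.from_rotvec(NRM*0.)*faceTool(),vmax=.03)
E
```

```text
[ 0.5008 -0.2808  0.441 ] 16.6833 0.017904351900034976 [-0.3487  0.3603 -0.7524] [-0.2042  0.3705  0.8446  1.7154 -0.297   1.19    0.3904]
dist 0.306 ang 36.47 n 11 end err mm [ 0.1   0.01 -0.07] deg 0.06
[[-0.04,-0.13,0.03,0.004,0.0148,-0.023],[-0.035,-0.131,0.03,0.004,0.0148,-0.023],[-0.03,-0.133,0.029,0.004,0.0148,-0.023],[-0.024,-0.133,0.031,0.004,0.0148,-0.023],[-0.018,-0.135,0.03,0.004,0.0148,-0.023],[-0.013,-0.135,0.032,0.004,0.0148,-0.023],[-0.007,-0.135,0.032,0.004,0.0148,-0.023],[-0.002,-0.135,0.033,0.004,0.0148,-0.023],[0.003,-0.135,0.034,0.004,0.0148,-0.023],[0.009,-0.134,0.035,0.004,0.0148,-0.023]]
[[0.015,-0.133,0.038,0.004,0.0148,-0.023]]
dist 0.306 ang 36.47 n 11 end err mm [ 0.1   0.01 -0.07] deg 0.06
[[-0.04,-0.13,0.03,0.004,0.0148,-0.023],[-0.035,-0.131,0.03,0.004,0.0148,-0.023],[-0.03,-0.133,0.029,0.004,0.0148,-0.023],[-0.024,-0.133,0.031,0.004,0.0148,-0.023],[-0.018,-0.135,0.03,0.004,0.0148,-0.023],[-0.013,-0.135,0.032,0.004,0.0148,-0.023],[-0.007,-0.135,0.032,0.004,0.0148,-0.023],[-0.002,-0.135,0.033,0.004,0.0148,-0.023],[0.003,-0.135,0.034,0.004,0.0148,-0.023],[0.009,-0.134,0.035,0.004,0.0148,-0.023]]
[[0.015,-0.133,0.038,0.004,0.0148,-0.023]]
```

View pics/s11.png

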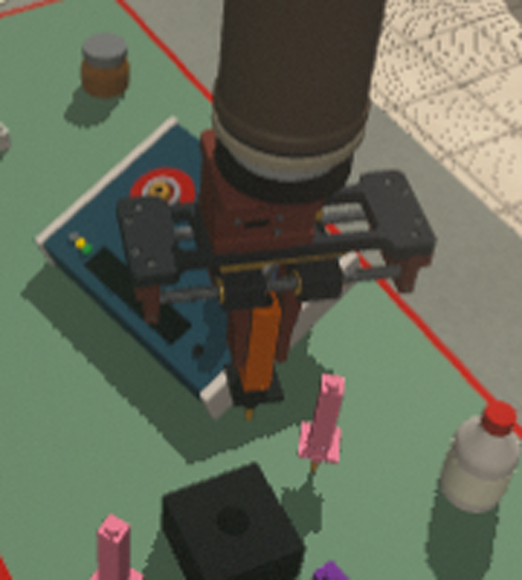

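View pics/w11.png

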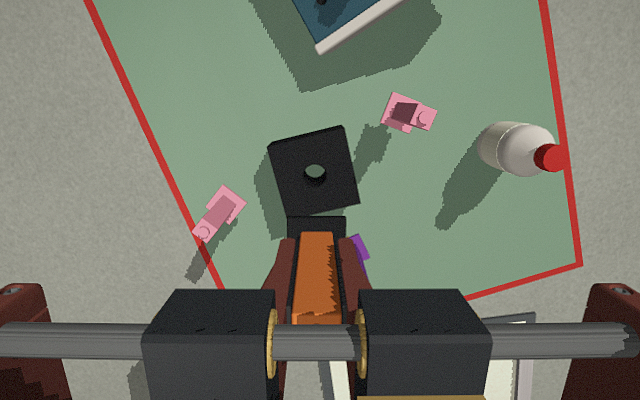

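The probe is out of the stand and held straight. I'll move to 90 mm off the contact first, high enough to clear the blue cap.

```bash
python3 - <<'E'
from h import *
plan(PR+.353*NRM,faceTool(),n=10)
E
```

```text
dist 0.2971 ang 36.47 n 10 end err mm [0.07 0.1  0.01] deg 0.05
[[-0.05,-0.139,0.013,0.0044,0.0163,-0.0253],[-0.044,-0.142,0.013,0.0044,0.0163,-0.0253],[-0.036,-0.143,0.013,0.0044,0.0163,-0.0253],[-0.029,-0.145,0.013,0.0044,0.0163,-0.0253],[-0.022,-0.146,0.013,0.0044,0.0163,-0.0253],[-0.015,-0.148,0.014,0.0044,0.0163,-0.0253],[-0.007,-0.147,0.015,0.0044,0.0163,-0.0253],[-0.0,-0.148,0.017,0.0044,0.0163,-0.0253],[0.007,-0.147,0.017,0.0044,0.0163,-0.0253],[0.015,-0.147,0.02,0.0044,0.0163,-0.0253]]
```

>>> apply_moves:
  motion:
    - [[-0.05,-0.139,0.013,0.0044,0.0163,-0.0253],[-0.044,-0.142,0.013,0.0044,0.0163,-0.0253],[-0.036,-0.143,0.013,0.0044,0.0163,-0.0253],[-0.029,-0.145,0.013,0.0044,0.0163,-0.0253],[-0.022,-0.146,0.013,0.0044,0.0163,-0.0253],[-0.015,-0.148,0.014,0.0044,0.0163,-0.0253],[-0.007,-0.147,0.015,0.0044,0.0163,-0.0253],[0,-0.148,0.017,0.0044,0.0163,-0.0253],[0.007,-0.147,0.017,0.0044,0.0163,-0.0253],[0.015,-0.147,0.02,0.0044,0.0163,-0.0253]]

```text
t: 17.52
tcp_pos: [0.4945, 0.0163, 0.4144]
eef_rot: [0.979, 0.103, 0.173, -0.017]
ft_force: [0.7, -1.0, -0.2]
opening: 0.0178
```

>>> apply_moves:
  motion:
    - [[0,0,0,0,0,0],[0,0,0,0,0,0],[0,0,0,0,0,0]]

```text
t: 17.77
tcp_pos: [0.4951, 0.0143, 0.415]
eef_rot: [0.98, 0.101, 0.173, -0.017]
ft_force: [-0.0, 0.0, -0.2]
opening: 0.0177
```

```bash
cat > st.py <<'E'
from h import *
import sys
np.set_printoptions(precision=4,suppress=True)
tag=sys.argv[1]
w=capture("wrist");save(w,f"w{tag}.png");s=capture("side");save(s,f"s{tag}.png",(270,130,400,240),6);t=capture("top")
p,Rt,o=tool(); tip=p+Rt.apply([0,0,.2523]); d=faceR(PSI).inv().apply(tip-PR)
print("tip in face mm",d*1e3,"angle",np.arccos(Rt.as_matrix()[:,2]@-NRM),"t",o["t"],"ft.n",o["ft_force"]@NRM,o["ft_force"],o["opening"])
for k,c in (("wrist",w),("side",s)):
    for n in ("contact_red_top","probe_tip","port_red_face"): print(k,n,[(np.round(x["point"],1),round(x["score"],2)) for x in mark_of(n,k)[:2]])
    print(k,"pred contact",proj(c,PR+.011*NRM),"pred tip",proj(c,tip))
E
python3 st.py 12
```

```text
tip in face mm [  0.1995  -2.0678 101.1523] angle 0.0020797193924384123 t 17.9167 ft.n -0.6576821565119941 [-0.3057  0.1168 -0.8006] 0.01774231743414072
wrist contact_red_top [(array([317.6, 183.5]), 0.95)]
wrist probe_tip []
wrist port_red_face [(array([314.5, 178.4]), 0.7)]
wrist pred contact [[317.048  182.3606]] pred tip [[317.5335 215.8974]]
side contact_red_top [(array([332.5, 193.3]), 0.51)]
side probe_tip [(array([317.3, 339.1]), 0.86), (array([330. , 174.5]), 0.85)]
side port_red_face [(array([334. , 197.1]), 0.91)]
side pred contact [[334.2189 195.2929]] pred tip [[326.8112 177.4415]]
```

View pics/w12.png

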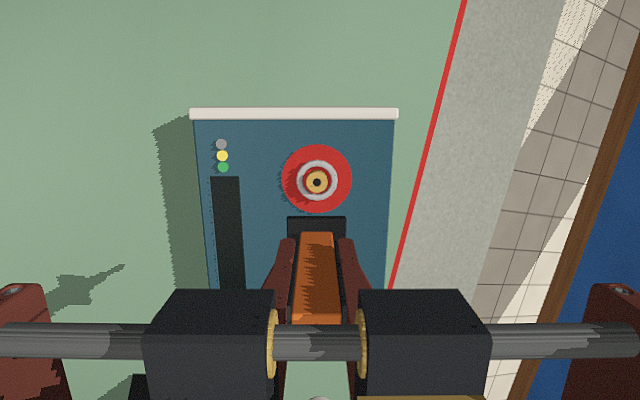

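View pics/s12.png

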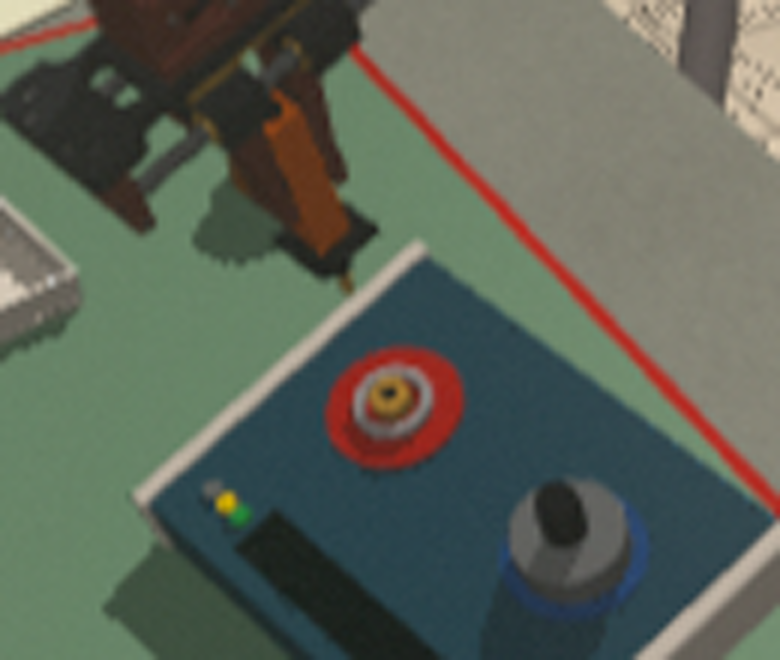

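>>> apply_moves:
  motion:
    - [[0,-0.005,0.08,0,0,0],[0,-0.005,0.1,0,0,0],[0,0,0.1,0,0,0],[0,0,0.07,0,0,0],[0,0,0.03,0,0,0],[0,0,0,0,0,0],[0,0,0,0,0,0],[0,0,0,0,0,0]]

```text
t: 18.88
tcp_pos: [0.5206, 0.0218, 0.3454]
eef_rot: [0.979, 0.101, 0.174, -0.017]
ft_force: [-0.5, 0.2, -0.8]
opening: 0.0179
```

```bash
python3 st.py 13
```

```text
tip in face mm [ 1.4979  1.4151 26.1711] angle 0.002304484152281659 t 19.0333 ft.n -1.0061086302234739 [ 0.7789  1.0277 -0.716 ] 0.01778570282346093
wrist contact_red_top [(array([313.7, 210.5]), 0.8), (array([315.4, 279.3]), 0.62)]
wrist probe_tip [(array([318., 219.]), 0.59)]
wrist port_red_face [(array([313. , 205.8]), 0.59)]
wrist pred contact [[314.4505 209.1218]] pred tip [[316.5515 213.9187]]
side contact_red_top [(array([335.3, 191.3]), 0.53), (array([331. , 197.7]), 0.47)]
side probe_tip [(array([318.8, 339.4]), 0.97), (array([387.6, 290.7]), 0.89)]
side port_red_face [(array([333.5, 197.1]), 0.88)]
side pred contact [[334.2189 195.2929]] pred tip [[333.0139 191.7964]]
```

View pics/s13.png

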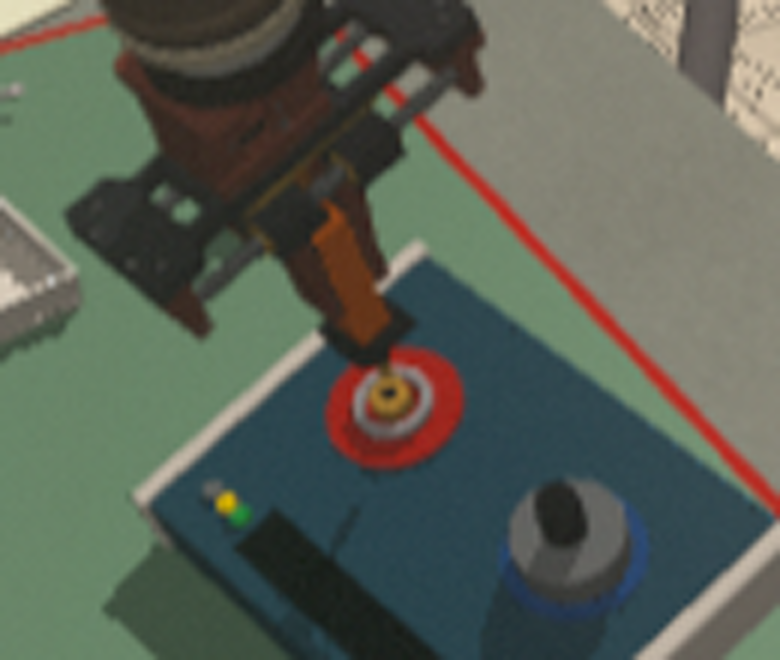

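View pics/w13.png

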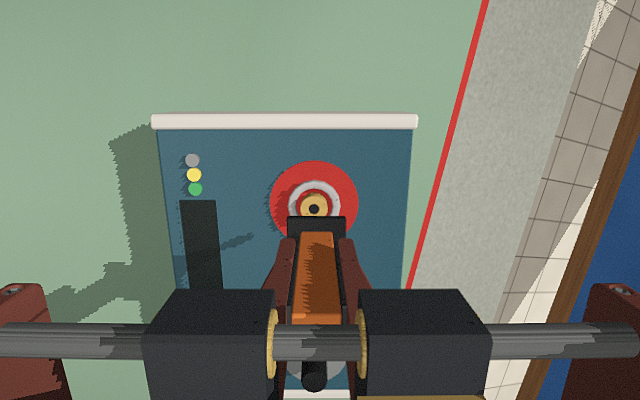

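>>> apply_moves:
  motion:
    - [[-0.007,0.007,0.02,0,0,0],[0,0,0.02,0,0,0],[0,0,0.02,0,0,0],[0,0,0,0,0,0],[0,0,0,0,0,0],[0,0,0,0,0,0]]

```text
t: 19.83
tcp_pos: [0.5236, 0.0211, 0.3326]
eef_rot: [0.979, 0.101, 0.173, -0.017]
ft_force: [0.3, -0.5, -0.5]
opening: 0.0182
```

```bash
cat >> h.py <<'E'
def ftavg(k=12):
    f=[]
    for i in range(k): capture("top"); f.append(bot.get_obs()["ft_force"])
    f=np.array(f); return f.mean(0)@NRM, (f@NRM).std()/np.sqrt(k), f.mean(0)
E
python3 st.py 14; python3 -c "
from h import *
print(ftavg())"
```

```text
tip in face mm [-0.5374 -0.0367 13.4086] angle 0.001229745645891074 t 19.9833 ft.n -1.3514433681155824 [ 0.8211  0.1447 -1.1345] 0.018148070188135326
wrist contact_red_top [(array([314.7, 214.6]), 0.96), (array([315.9, 280.6]), 0.27)]
wrist probe_tip []
wrist port_red_face [(array([316.6, 208.4]), 0.58)]
wrist pred contact [[317.5121 213.0774]] pred tip [[316.7577 214.2334]]
side contact_red_top [(array([332.6, 193.5]), 0.51)]
side probe_tip [(array([318.2, 341.7]), 0.78), (array([337.4, 193.2]), 0.61)]
side port_red_face [(array([335.3, 196. ]), 0.63)]
side pred contact [[334.2189 195.2929]] pred tip [[333.8926 194.9688]]
(np.float64(-0.5053127423770593), np.float64(0.12075229385804417), array([-0.01938729,  0.03694182, -0.54209474]))
```

View pics/s14.png

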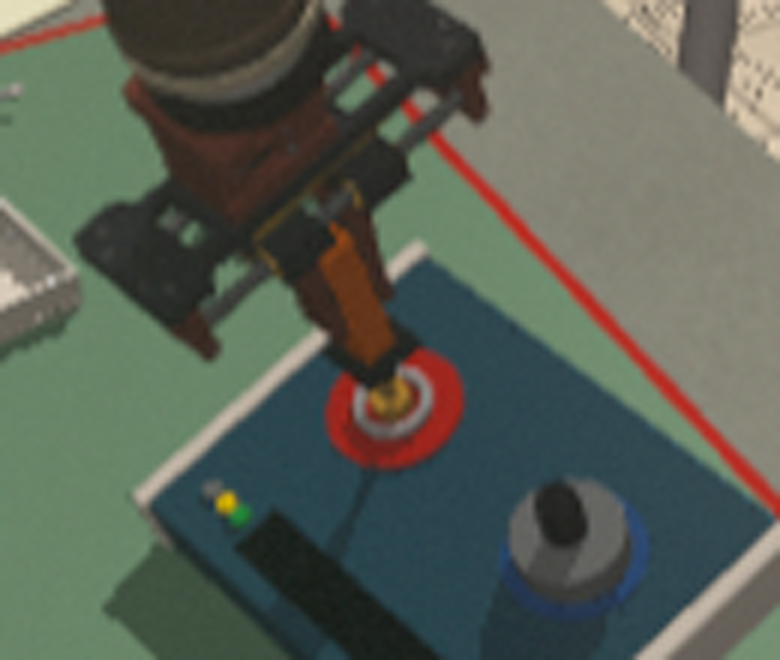

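View pics/w14.png

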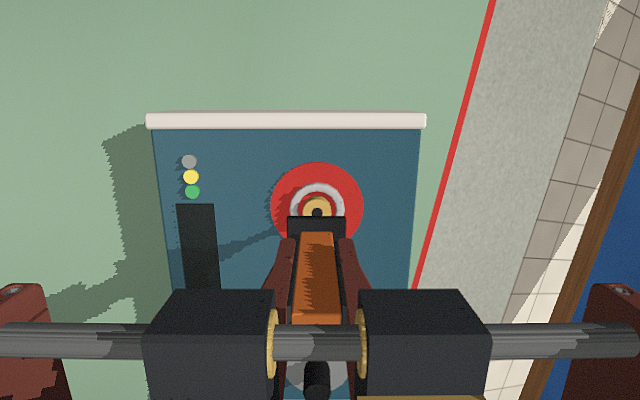

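The tip is over the dot. The free-air force baseline is −0.5 ± 0.12 N along the normal. I'll press in small steps and average the force after each one.

>>> apply_moves:
  motion:
    - [[0,0,0.01,0,0,0],[0,0,0.01,0,0,0],[0,0,0,0,0,0],[0,0,0,0,0,0]]

```text
t: 21.22
tcp_pos: [0.525, 0.0215, 0.3289]
eef_rot: [0.979, 0.102, 0.174, -0.017]
ft_force: [-0.9, 0.2, -0.3]
opening: 0.0178
```

```bash
python3 st.py 15|head -1; python3 -c "
from h import *
print(ftavg())"
```

```text
tip in face mm [-0.6087 -0.035   9.3736] angle 0.0011206060984874707 t 21.3667 ft.n 0.8247859614589419 [-0.6028  0.2484  0.6812] 0.01799691732259512
(np.float64(0.24297471435747403), np.float64(0.1480502775467259), array([-0.32444412,  0.0796557 ,  0.14867651]))
```

>>> apply_moves:
  motion:
    - [[0,0,0.005,0,0,0],[0,0,0.005,0,0,0],[0,0,0,0,0,0],[0,0,0,0,0,0]]

```text
t: 22.6
tcp_pos: [0.5256, 0.0216, 0.3271]
eef_rot: [0.979, 0.102, 0.174, -0.017]
ft_force: [-0.6, 0.2, 1.6]
opening: 0.0178
```

```bash
python3 st.py 16|head -1; python3 -c "
from h import *
print(ftavg(24))"
```

```text
tip in face mm [-0.6119 -0.0143  7.3553] angle 0.0011284135076000436 t 22.75 ft.n 1.519436748829103 [-0.8181 -0.9292  1.2558] 0.017763475233487928
(np.float64(1.1951138795700675), np.float64(0.08063372922546605), array([-0.43192682, -0.22524606,  1.10109665]))
```

Contact made: net force 0.75 N, then 1.7 N, which is about 3.4 mm in. About 1.5 mm more to go.

>>> apply_moves:
  motion:
    - [[0,0,0.004,0,0,0],[0,0,0.004,0,0,0],[0,0,0,0,0,0],[0,0,0,0,0,0],[0,0,0,0,0,0]]

```text
t: 24.67
tcp_pos: [0.5261, 0.0217, 0.3256]
eef_rot: [0.979, 0.102, 0.174, -0.017]
ft_force: [-0.4, -0.4, 2.0]
opening: 0.0177
```

```bash
python3 st.py 17; python3 - <<'E'
from h import *
print(ftavg(24)); t=capture("top"); save(t,"t17.png",(150,130,370,290),3.6)
c=capture("side"); save(c,"s17t.png",(210,130,350,240),5.5)
print([(x["point"],x["score"]) for x in mark_of("cap_red_knob","top")[:2]], bot.get_obs()["dq"])
E
```

```text
tip in face mm [-0.6174 -0.0184  5.7704] angle 0.0011326826152649647 t 24.8167 ft.n 1.777690780290668 [-0.3029  0.2733  1.8046] 0.017980032093761228
wrist contact_red_top [(array([312.8, 215.5]), 0.92)]
wrist probe_tip []
wrist port_red_face []
wrist pred contact [[317.3545 216.7611]] pred tip [[316.4346 214.3122]]
side contact_red_top [(array([336.3, 194.4]), 0.68), (array([333.5, 196.5]), 0.57)]
side probe_tip [(array([320.7, 339.9]), 0.75), (array([388.5, 354.2]), 0.67)]
side port_red_face [(array([335.5, 194.4]), 0.71)]
side pred contact [[334.2189 195.2929]] pred tip [[334.4964 196.4175]]
(np.float64(1.772299159382695), np.float64(0.09325606133429491), array([-0.32047804, -0.23609969,  1.75454503]))
[([218.1, 235.4], 0.82)] [ 0.00277085 -0.00143741 -0.0009471   0.00071939  0.00063739  0.00125734
  0.00072826]
```

View pics/s17t.png

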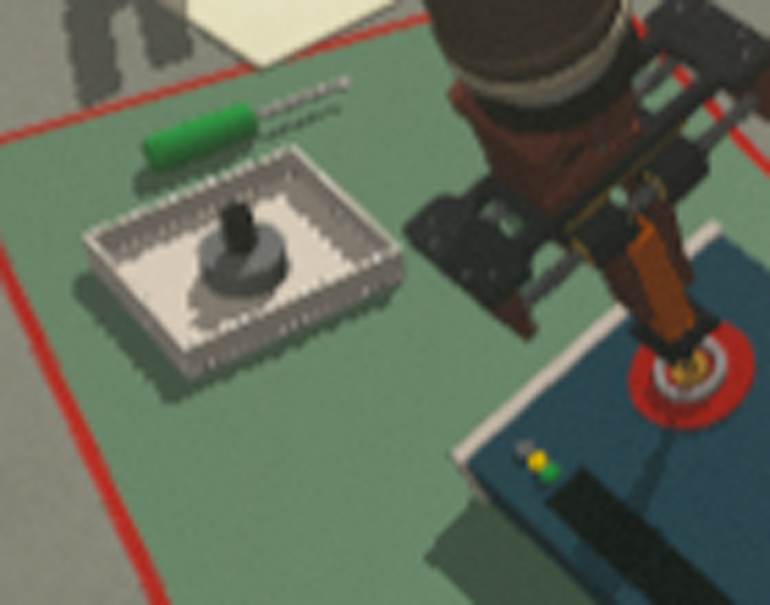

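View pics/w17.png

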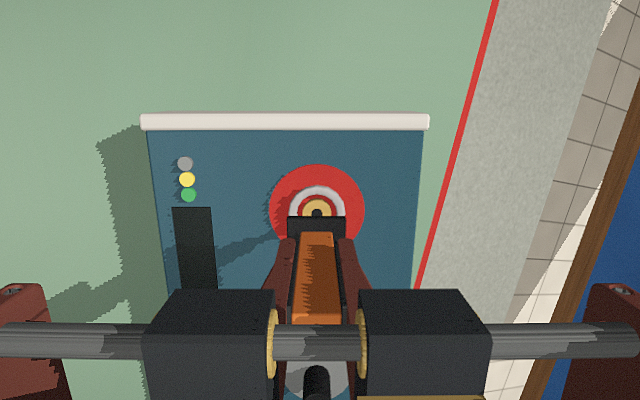

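View pics/t17.png

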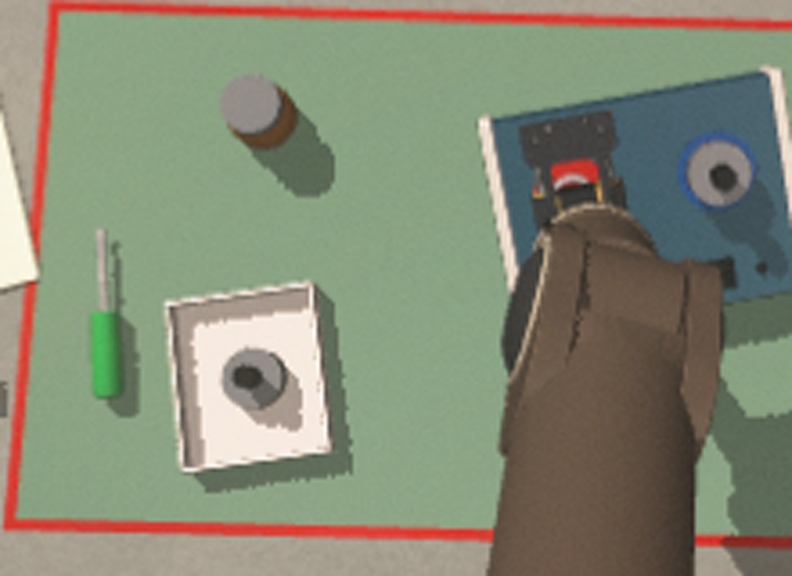

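The net force is 1.77 + 0.50 = 2.28 N, which is the halfway value. The geometry gives 5.2 mm of travel, and both agree. The tip is centred and the cap is in the tray, so I'll hand in.

```bash
python3 -c "
from bench import bot
print(bot.finish_job()); print(bot.get_obs()['t'])"
```

```text
the job is handed in; nothing more can be done
None
the job is handed in; nothing more can be done
```

I lifted the red port's cap off and left it upright near the middle of the tray. I then took the orange probe from its stand and pressed it on the red contact. I handed the job in while still holding it there, at about 26 s of the 58 s; the simulator reports no verdict.

**Last checks before handing in:**
- **Push depth:** by the arm's position the contact was about 5.2 mm down. The averaged push was about 2.3 N once the free-air reading is taken off, which is the halfway force.
- **Position and angle:** by my fitted pose of the unit, the tip was about 0.6 mm off the contact's centre. The tool was within 0.002 rad of square to the face. This assumes the probe sits straight in the grip, and the pictures show no tilt.
- **Grip:** the fingers were closed on the handle at 18 mm.
- **Other objects:** the last pictures showed the blue port's cap, the jar and the screwdriver where they started. The bottle looked unmoved when I last saw it, just after lifting the probe; I did not look again after pressing.

**Disagreements:**
- With the probe in free air, the side camera showed its tip about 2–4 mm from where I calculated it. The gap shrank to about 1 pixel near the contact.
- The networks' point marks near the contact were scattered by a few pixels, so I relied on the fitted pose and the force instead.

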